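# Clear down the brick gauge station

## Task

Clear down the gauge station: first use the wooden scraper block (not the fingers or a gauge) to sweep all the brick chips off the steel plate into the catch trough at its open end. Then press every gauge on the bench fully home in its matching cutout in the foam insert, the round one turned so that its red dot faces the red mark on the foam, and press the scraper block home in its own cutout too. Leave the mug and the tin where they stand.

Things in the scene. Friction and masses are not known exactly. Their poses are not given: they have to be found in the camera images.
- tee: the same gauge as tee_grip; origin on its underside, 24 mm below that point, same axes
- ell: the same gauge as ell_grip; origin on its underside, 24 mm below that point, same axes
- bar: the same gauge as bar_grip; origin on its underside, 24 mm below that point, same axes
- disc: the same gauge as disc_grip; origin on its underside, 24 mm below that point, same axes
- tee_grip (a point): loose aluminium gauge, 12 mm thick, 0.1 kg (absent in some runs): T shape; cross bar 24 mm (x +2 to +26) by 70 mm (y -35 to +35), stem 24 mm wide from x -36 to +2; tapered lower edges. On top an orange grip bar, 14 mm wide (y) and 36 mm long (x), 24 mm high. This point: middle of the grip bar, 24 mm above the gauge's underside; z up
- ell_grip (a point): loose aluminium gauge, 12 mm thick, 0.1 kg (absent in some runs): L shape; long leg x -12 to +12, y -26 to +42 mm; short leg x +12 to +50, y -26 to -2 mm; tapered lower edges. On top an orange grip bar, 14 mm wide (x) and 36 mm long (y), 24 mm high. This point: middle of the grip bar, 24 mm above the gauge's underside; z up
- bar_grip (a point): loose aluminium gauge, 12 mm thick, 0.1 kg (absent in some runs): straight bar 28 mm (x) by 84 mm (y), either way round is the same; tapered lower edges. On top an orange grip bar, 14 mm wide (x) and 36 mm long (y), 24 mm high. This point: middle of the grip bar, 24 mm above the gauge's underside; z up
- disc_grip (a point): loose aluminium gauge, 12 mm thick, 0.1 kg (absent in some runs): round, 56 mm diameter, with a red dot on its top near the rim on its +x side; tapered lower edges. On top an orange grip bar, 14 mm wide (y) and 32 mm long (x), 24 mm high. This point: middle of the grip bar, 24 mm above the gauge's underside; z up
- disc_dot (a point): the red dot on the round gauge, 22 mm from the gauge's axis along its +x, on its top face
- scraper_grip (a point): loose scraper block, 0.2 kg: pale wooden block 36 mm (x) by 120 mm (y) by 18 mm high, tapered lower edges; on top a dark wooden grip 16 mm wide (x), 70 mm long (y), 30 mm high. This point: middle of the grip, 33 mm above the underside; z up. Home in the foam it is 21 mm above the foam's top face; either way round
- tee_cutout (a point): cutout of the T gauge in the dark foam insert (164 x 280 mm, fixed, top 22 mm above the bench): point on the foam's top face; axes are the foam's, z up. 12 mm deep, 2 mm play, two springy nibs stop the part high: push down with 4 to 12 N, it stays. Home: level, axes parallel, its grip point 12 mm above this point
- ell_cutout (a point): cutout of the L gauge in the dark foam insert (164 x 280 mm, fixed, top 22 mm above the bench): point on the foam's top face; axes are the foam's, z up. 12 mm deep, 2 mm play, two springy nibs stop the part high: push down with 4 to 12 N, it stays. Home: level, axes parallel, its grip point 12 mm above this point
- bar_cutout (a point): cutout of the straight gauge in the dark foam insert (164 x 280 mm, fixed, top 22 mm above the bench): point on the foam's top face; axes are the foam's, z up. 12 mm deep, 2 mm play, two springy nibs stop the part high: push down with 4 to 12 N, it stays. Home: level, axes parallel, its grip point 12 mm above this point
- disc_cutout (a point): cutout of the round gauge in the dark foam insert (164 x 280 mm, fixed, top 22 mm above the bench): point on the foam's top face; axes are the foam's, z up. 12 mm deep, 2 mm play, two springy nibs stop the part high: push down with 4 to 12 N, it stays. Home: level, axes parallel, its grip point 12 mm above this point. Red mark: 35 mm off toward +x
- scraper_cutout (a point): cutout of the scraper block in the dark foam insert (164 x 280 mm, fixed, top 22 mm above the bench): point on the foam's top face; axes are the foam's, z up. 12 mm deep, 2 mm play, two springy nibs stop the part high: push down with 4 to 12 N, it stays. Home: level, axes parallel, its grip point 21 mm above this point
- plate_top (a point): centre of the top face of the fixed steel plate, 30 mm above the bench; x across, y along, z up. The plate is 134 mm wide between its two side rails (x) and runs from y -85 to the end rail at y +82 mm; rails stand 10 mm above the plate; the -y end has no rail and drops straight into the catch trough
- trough (a point): middle of the floor of the catch trough at the plate's -y end (4 mm above the bench, 26 mm under the plate's top); axes as the plate's; inside 134 mm (x) by 68 mm (y, -34 to +34), walls 30 mm above the bench
- enamel_cup: grey-blue enamel mug with a dark blue handle, 78 mm high, a bystander; origin under its middle
- tin: grey metal tin, 72 mm across, 80 mm high, a bystander; origin under its middle
- chip0: loose brick chip (absent in some runs), about 17 x 15 x 13 mm, 12 g; origin at its centre
- chip1: loose brick chip (absent in some runs), about 17 x 15 x 13 mm, 12 g; origin at its centre
- chip2: loose brick chip (absent in some runs), about 17 x 15 x 13 mm, 12 g; origin at its centre
- chip3: loose brick chip (absent in some runs), about 17 x 15 x 13 mm, 12 g; origin at its centre
- chip4: loose brick chip (absent in some runs), about 17 x 15 x 13 mm, 12 g; origin at its centre
Mind the look-alikes: they are no part of the job. Leave any yellow look-alike of the bar alone.

How it is judged:
By the outcome, as a careful person would: the job done as asked, in the order asked, and still so for the second after the job is handed in, with the robot touching nothing.
Of tee, ell, bar, disc only 3 to 4 are there at a start; the rules pass over those that are not, and their reading is None.
Of chip0, chip1, chip2, chip3, chip4 only 3 to 5 are there at a start; the rules pass over those that are not, and their reading is None.
At some moment in a run one of tee, ell, bar, disc, scraper may be knocked a few centimetres aside while the robot is not near it.
Once in a run the grip may slacken for a moment while it holds something.
It also fails if it takes over 210 s, if anything falls off the work surface, if the arm or the gripper's body presses on something with over 40 N, if the wrist force passes 120 N, or if a joint passes its speed limit or range.

## Robot

A 6-joint arm with a two-finger parallel gripper is mounted at the origin on the work surface; the furniture and walls round the work are solid. World frame = base frame: x ahead of the robot, y to its left, z up, the work surface at z = 0. Lengths are in mm, angles in rad, forces in N, time in s.
With the tool pointing down it reaches from about 275 to 1000 mm from the base axis. Payload 8.4 kg.
Tool frame: the origin (TCP) lies between the finger pads; the fingertips stand 11 mm ahead of it and the grasp point (between the pads) lies 8 mm behind it; z points along the fingers, y is the direction in which the jaws open and shut (so a half turn about z gives the same grasp; the last joint's range is limited). The gripper opens to 85 mm and grips with 20 to 120 N. Pads are 22 mm wide; open, the fingers measure 114 mm over their backs; the gripper's body (76 mm by 85 mm) begins 54 mm behind the grasp point. The pads swing forward as they close: fully open they stand 13 mm farther back than shut.
Start: joints at [-1.245, 0.353, 1.633, -0, 1.155, -0.002], TCP at [201.224, -591.724, 242.281] pointing down, gripper open.
Joint ranges: [-2.63, 2.63], [-0.92, 2.1], [0.06, 2.66], [-1.3, 4.44], [0, 2.69], [-3.02, 3.02]. Speed limits (rad/s): [2.22, 2.22, 2.79, 3.14, 3.14, 3.14].

## Interface

Orientations are given as [roll, pitch, yaw] about the fixed x, y, z axes, in that order (R = Rz(yaw) Ry(pitch) Rx(roll)).
In Python, from rig import r, eyes gives the robot as it stands. The module is installed in compiled form; this text tells all that it offers.
- The arm moves only by the tool servo_tool, never from a script. Its argument "rows" is a list of rows, each a list of 3 entries, a list of its own where there are three numbers: the shift along the world's x, y, z in cm, then the turn about the world's z in rad, then the finger opening in cm, from 0 to 8.54. A call has 1 to 5 rows; each row shifts and turns the commanded pose from where the row before left it; what a row does not reach is not made up. A row lasts 1/12 s, in which the tool goes at most 41.7 mm and 7.16 degrees, less where a joint would pass 70% of its speed; a pose out of reach is approached as far as the arm can. A call is refused whole if a number of a shift passes 4.17 or a number of a turn 0.125, either way. A call with a gripper value outside its range is refused whole. The fingers move at their own pace and stop on an object; "squeeze" is the grip in N (left out, the last holds). Time passes only in rows, so rows that do not move let the fingers close. It gives the time, the measured TCP pose, the force and the opening at its end, in the units of the state.
- r.sense(): the state, without advancing time (a new reading comes with each control period).
- eyes.grab_frame(name): name is "side" or "top"; returns a dict with "frame" (420x560x3 uint8, red, green, blue), "depth" (420x560 float32, mm along the optical axis (not along the pixel's ray), 0 where there is no reading), "vertical_fov" (degrees; the focal length in pixels is half the picture's height over the tangent of half this angle, whatever the lens; pixels are square), "cx", "cy" (the principal point, pixels), "camera_from_world" (4x4, takes a point from world to camera coordinates). Camera axes: x right, y down, z forward; pixel columns grow to the right and rows downward; lengths in mm; the calibration is good to about 2 mm. A picture is of the moment at which its call begins.
- r.sign_off(): hands the job in, once; it reports no verdict.
The state is a dict: "clock": time; "qpos": joint angles; "qvel": joint speeds; "joint_efforts": joint torques, N m; "eef_pos": TCP position; "tcp_rot": TCP orientation; "contact_force": force on the tool from outside, world axes, zero at the start; "wrist_torque": the same for the moment, N m; "opening": opening from 0.0 (shut) to 1.0 (fully open).
Only numpy, scipy, OpenCV 4.12 (cv2) and the standard library are available. Lean on these libraries where they do the work, as an engineer would, in place of code of your own. Each camera call takes 0.05 s, during which the arm holds its last target.

## Working session

There is one attempt and no reset: what is moved stays moved. The work goes in short steps, Python scripts to look and compute and a tool call to move; the robot and the scene stay as the last step left them, time stands still between calls to the robot, and variables do not carry over. Pictures are saved under pics/ and viewed, and the job is handed in when it is done.

Besides the shell and the picture viewer there is one more tool, called after "Emit:" in YAML: its name, and indented under it one key for each argument. servo_tool: Moves the arm, as the interface text tells. Its arguments: {"type":"object","properties":{"rows":{"type":"array"},"squeeze":{"type":"number"}},"required":["rows"]}

```bash
mkdir -p pics; cat > h.py <<'E'
import numpy as np, cv2
from rig import r, eyes
def grab(n,save=None):
    d=eyes.grab_frame(n)
    if save: cv2.imwrite('pics/%s.png'%save, cv2.cvtColor(d['frame'],cv2.COLOR_RGB2BGR))
    return d
def f(d): return 210/np.tan(np.radians(d['vertical_fov'])/2)
def ray(d,u,v,z):
    F=f(d); T=np.linalg.inv(d['camera_from_world']); 
    p=T[:3,:3]@np.array([(u-d['cx'])/F,(v-d['cy'])/F,1]); o=T[:3,3]
    return o+p*(z-o[2])/p[2]
def world(d):
    F=f(d); T=np.linalg.inv(d['camera_from_world']); v,u=np.mgrid[:420,:560]
    Z=d['depth']; P=np.stack([(u-d['cx'])/F*Z,(v-d['cy'])/F*Z,Z],-1)
    return P@T[:3,:3].T+T[:3,3]
def proj(d,p):
    c=d['camera_from_world']@np.append(p,1); F=f(d); return c[0]/c[2]*F+d['cx'],c[1]/c[2]*F+d['cy']
E
python3 - <<'E'
from h import *
for n in('side','top'):
    d=grab(n,n+'0'); print(n,d['vertical_fov'],d['cx'],d['cy'],np.linalg.inv(d['camera_from_world']).round(2).tolist())
    np.savez('pics/%s0.npz'%n,**d)
print(r.sense())
E
```

```text
side 42.95839206840894 287.20203934726345 209.01792452609385 [[-1.0, -0.01, -0.03, 495.51], [0.02, 0.53, -0.85, 1162.65], [0.02, -0.85, -0.53, 790.88], [0.0, 0.0, 0.0, 1.0]]
top 46.526908630260024 278.69998281693927 220.59286047082293 [[-0.01, -1.0, 0.09, 315.44], [-1.0, 0.02, 0.02, 5.37], [-0.02, -0.09, -1.0, 1351.07], [0.0, 0.0, 0.0, 1.0]]
{'clock': 0.1, 'qpos': array([-1.24542883e+00,  3.53562125e-01,  1.63406813e+00, -1.88218320e-06,
        1.15520479e+00, -2.42758259e-03]), 'qvel': array([-0.00149292, -0.00087676, -0.00136217, -0.00078126,  0.00106225,
       -0.00055025]), 'joint_efforts': array([ 4.77341430e-06, -6.06355762e+01, -3.42817390e+01, -1.90192668e-05,
        3.94665753e-03,  2.58604581e-05]), 'eef_pos': array([ 201.07177395, -591.32996667,  241.64363847]), 'tcp_rot': array([-3.14035026e+00, -1.29498672e-06,  3.27795839e-01]), 'contact_force': array([-0.48037538,  0.50508686, -0.25364873]), 'wrist_torque': array([-0.00486845,  0.0628781 ,  0.01068257]), 'opening': 0.9986089430658251}
```

View pics/side0.png

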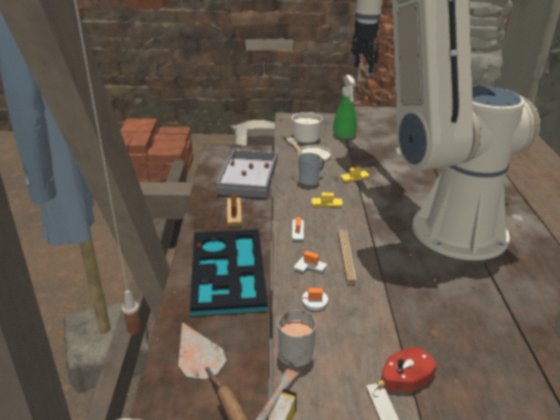

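View pics/top0.png

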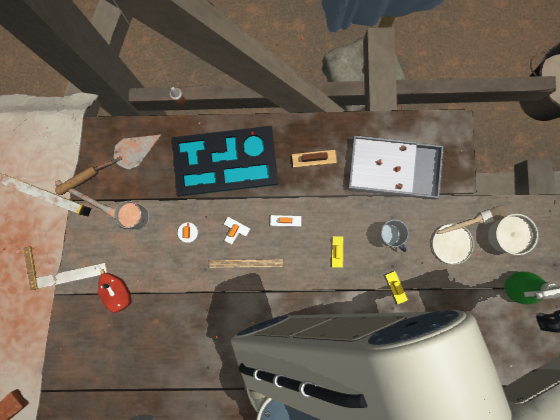

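```bash
python3 - <<'E'
from h import *
im=cv2.imread('pics/top0.png')
cv2.imwrite('pics/c1.png',cv2.resize(im[120:280,165:310],None,fx=5,fy=5,interpolation=cv2.INTER_CUBIC)[:600])
cv2.imwrite('pics/c1.png',cv2.resize(im[110:250,160:345],(793,600),interpolation=cv2.INTER_CUBIC))
cv2.imwrite('pics/c2.png',cv2.resize(im[125:285,310:460],(562,600),interpolation=cv2.INTER_CUBIC))
im=cv2.imread('pics/side0.png')
cv2.imwrite('pics/c3.png',cv2.resize(im[140:320,180:380],(666,600),interpolation=cv2.INTER_CUBIC))
E
```

```text
(no output)
```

View pics/c1.png

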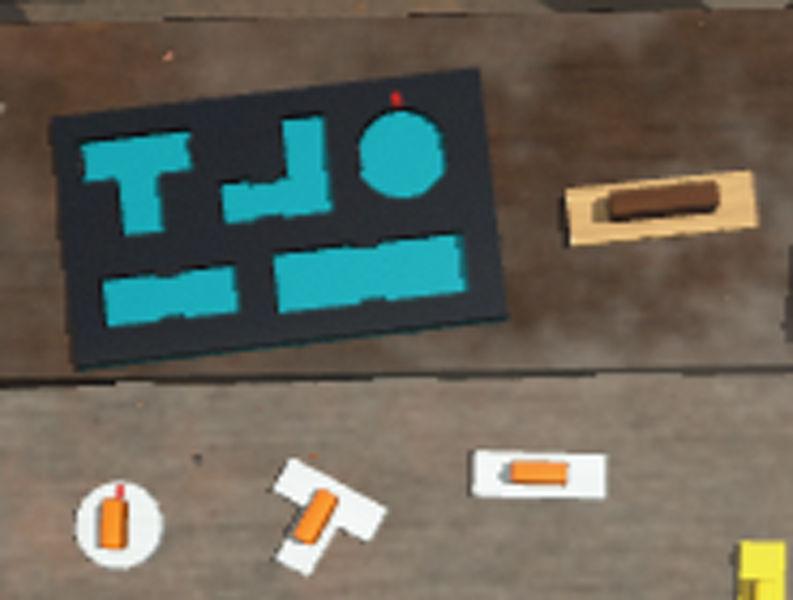

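View pics/c2.png

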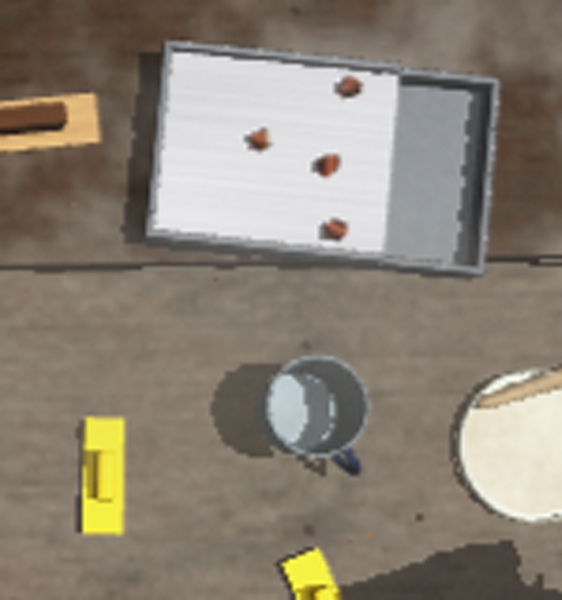

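View pics/c3.png

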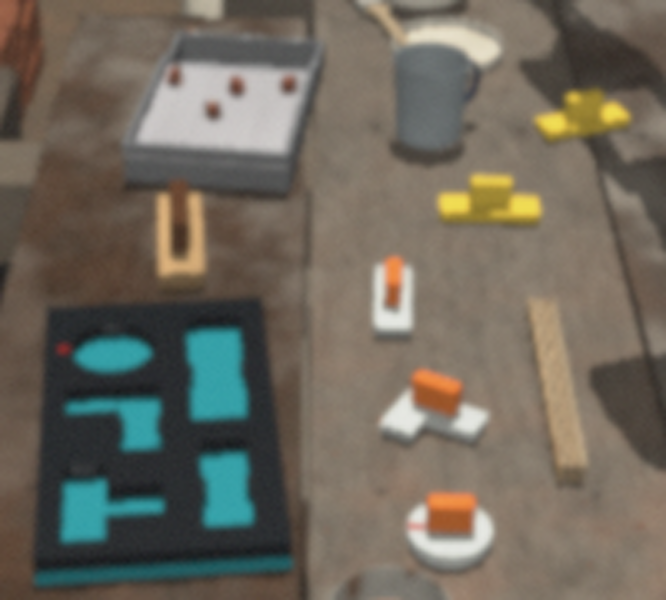

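Seen in the crops: gauges present are disc (top px 187,232), T (235,230) and a white bar with an orange grip (286,221). The L is absent. The two yellow bars at (337,251) and (397,287) are look-alikes, and the white orange-gripped one is the bar that fits the description. The scraper is at (315,158), and 4 chips lie on the plate near (380,165). Next I'll measure them.

```bash
cat >> h.py <<'E'
def hsv(d): return cv2.cvtColor(d['frame'],cv2.COLOR_RGB2HSV)
def blobs(m,amin=15):
    n,l,s,c=cv2.connectedComponentsWithStats(m.astype(np.uint8),connectivity=8)
    return [(l==i) for i in range(1,n) if s[i,4]>=amin]
def load(n):
    z=np.load('pics/%s.npz'%n); return {k:(z[k] if z[k].ndim else float(z[k])) for k in z}
E
python3 - <<'E'
from h import *
for n in('side0','top0'):
    d=load(n);H=hsv(d).astype(int);W=world(d);h,s,v=H[...,0],H[...,1],H[...,2]
    M={'orange':(h>5)&(h<16)&(s>180)&(v>150),'cyan':(h>80)&(h<100)&(s>120)&(v>90),'black':(v<65)&(W[...,2]>17)&(W[...,2]<27),
     'red':((h<5)|(h>174))&(s>150)&(v>110),'white':(s<40)&(v>190),'wood':(h>8)&(h<24)&(s>60)&(v>170),'chip':((h<9)|(h>172))&(s>100)&(v<190)&(W[...,2]>25)&(W[...,2]<60),'yellow':(h>24)&(h<34)&(s>180)}
    for k,m in M.items():
        for b in blobs(m,6 if k in('red','chip') else 15):
            p=W[b]; p=p[np.isfinite(p).all(1)]
            c=np.median(p,0)
            if not(200<c[0]<800 and -600<c[1]<500 and -10<c[2]<120):continue
            vv,uu=np.where(b)
            print(n,k,b.sum(),'px',uu.mean().round(1),vv.mean().round(1),'w',p.mean(0).round(1),'z5,95',np.percentile(p[:,2],[5,50,95]).round(1))
E
```

```text
side0 orange 75 px 310.7 257.2 w [405.  158.7  28.9] z5,95 [20.8 29.5 35.9]
side0 orange 78 px 315.0 293.6 w [402.9 287.5  28.8] z5,95 [20.4 29.9 35.7]
side0 cyan 458 px 244.7 252.1 w [562.8 114.8  10.2] z5,95 [ 5.1  7.9 17.5]
side0 cyan 201 px 213.5 246.0 w [641.2  88.2   7.9] z5,95 [ 5.   7.4 11.1]
side0 cyan 250 px 218.2 265.3 w [622.  169.7  11.8] z5,95 [ 5.3  7.9 16.7]
side0 cyan 322 px 247.6 286.7 w [550.  242.    8.8] z5,95 [ 5.5  7.9 18.8]
side0 cyan 346 px 208.6 292.7 w [633.8 268.4  13.3] z5,95 [ 5.3  8.  19.7]
side0 cyan 143 px 228.7 310.9 w [586.6 321.9   9.8] z5,95 [0.8 4.5 7.5]
side0 black 3124 px 226.7 270.7 w [600.  194.8  19.7] z5,95 [17.5 19.7 22.2]
side0 red 1182 px 408.8 367.3 w [242.7 490.   29.5] z5,95 [24.2 27.9 30.3]
side0 white 149 px 316.9 151.8 w [ 348.3 -464.8    0.8] z5,95 [-2.4  0.8  4. ]
side0 white 708 px 246.1 173.3 w [ 576.2 -251.5   30.7] z5,95 [24.6 27.4 30.3]
side0 white 111 px 297.3 231.2 w [432.   31.7  16.2] z5,95 [ 5.7  9.7 12.8]
side0 white 85 px 300.7 264.4 w [428.7 172.8  18.3] z5,95 [-0.2  9.7 12.6]
side0 white 49 px 320.7 265.3 w [380.7 1
[... 3761 characters left out ...]
 [21.1 36.  40.4]
top0 wood 64 px 185.8 231.8 w [402.3 280.3  36.4] z5,95 [30.7 36.5 42.5]
top0 wood 354 px 248.0 263.1 w [315.7 113.5  19.9] z5,95 [ 3.6 16.9 21.8]
top0 chip 10 px 403.1 147.3 w [ 621.4 -310.9   46.8] z5,95 [41.9 47.3 51. ]
top0 chip 13 px 378.8 161.6 w [ 583.9 -244.6   44.5] z5,95 [39.5 44.4 49.4]
top0 chip 15 px 397.3 168.8 w [ 563.5 -293.8   43.6] z5,95 [38.5 44.  48.6]
top0 chip 11 px 399.6 185.6 w [ 517.3 -298.3   45.1] z5,95 [41.3 44.4 49.5]
top0 chip 664 px 112.6 292.1 w [242.7 478.8  31.2] z5,95 [26.4 31.  35.6]
top0 yellow 150 px 337.6 257.3 w [ 327.7 -129.6   21.3] z5,95 [ 8.6 15.1 39.2]
top0 yellow 292 px 396.0 287.3 w [ 245.4 -283.8   23.6] z5,95 [ 9.  14.7 38.5]
```

```bash
cat > meas.py <<'E'
from h import *
def poly_on(d,b,z):
    b=cv2.morphologyEx(b.astype(np.uint8),cv2.MORPH_CLOSE,np.ones((3,3)))
    vv,uu=np.where(b); pts=np.array([ray(d,u,v,z)[:2] for u,v in zip(uu,vv)])
    c=pts.mean(0); e,V=np.linalg.eigh(np.cov(pts.T)); ax=V[:,1]
    rc=cv2.minAreaRect(pts.astype(np.float32))
    return c,np.degrees(np.arctan2(ax[1],ax[0]))%180,rc,pts
def masks(d):
    H=hsv(d).astype(int);h,s,v=H[...,0],H[...,1],H[...,2];W=world(d)
    inr=lambda x0,x1,y0,y1:(W[...,0]>x0)&(W[...,0]<x1)&(W[...,1]>y0)&(W[...,1]<y1)
    orange=((h>3)&(h<17)&(s>150)&(v>120))
    white=(s<45)&(v>165)
    red=((h<5)|(h>174))&(s>120)&(v>100)
    return dict(part=(orange|white|red)&inr(350,480,-150,420)&(W[...,2]>4), orange=orange&inr(340,720,-150,420),
      cyan=(h>80)&(h<100)&(s>120)&(v>70)&inr(500,700,20,330),
      foam=(((v<75)&(W[...,2]>12))|((h>80)&(h<100)&(s>120)))&inr(480,720,0,360),
      scr=(h>5)&(h<26)&(s>55)&(W[...,2]>10)&(((v>130))|((v<110)&(s>90)&(W[...,2]>24)))&inr(540,660,-140,-10),
      plate=(s<40)&(v>150)&inr(480,680,-400,-130),
      chip=((h<12)|(h>170))&(s>80)&(v<220)&(W[...,2]>28)&inr(480,680,-420,-130))
E
python3 - <<'E'
from meas import *
d=load('top0');M=masks(d)
for k,z in(('part',12),('orange',36),('cyan',22),('foam',22),('scr',18),('plate',30),('chip',37)):
    for b in blobs(M[k],8 if k=='chip' else 35):
        c,a,rc,p=poly_on(d,b,z)
        print(k,b.sum(),c.round(1),'ang',a.round(1),'rect',np.round(rc[0],1),np.round(rc[1],1),round(rc[2],1))
E
```

```text
part 290 [431.2  10.7] ang 88.2 rect [431.8  10. ] [84.7 29.4] 87.1
part 326 [408.1 150. ] ang 8.7 rect [401.5 153.6] [69.4 62.7] 62.8
part 298 [402.6 281.1] ang 159.1 rect [402.6 281.2] [53.2 54.3] 44.6
orange 63 [430.2  10.7] ang 89.1 rect [430.2  11.3] [32.4 10.9] 89.1
orange 65 [404.3 151.3] ang 149.0 rect [404.4 151.3] [14.5 33.8] 58.5
orange 58 [402.4 279.2] ang 176.7 rect [403.  278.3] [29.9 13.6] 0.2
cyan 368 [624.1 170. ] ang 132.9 rect [630.4 179. ] [64.1 71.3] 5.9
cyan 336 [639.1  96. ] ang 8.8 rect [638.6  95.5] [52.7 56.4] 89.4
cyan 370 [629.7 266.8] ang 2.0 rect [623.2 267.9] [69.7 64.9] 90.0
cyan 605 [562.  116.9] ang 95.5 rect [562.2 116.6] [ 39.2 124. ] 5.6
cyan 344 [549.4 245.5] ang 95.3 rect [549.1 245.6] [31.7 86.9] 5.8
foam 5923 [599.4 176.8] ang 95.7 rect [599.7 176.7] [167.2 280.2] 5.7
scr 524 [602.4 -71.6] ang 94.8 rect [602.2 -70.7] [ 37.8 120. ] 5.0
plate 3738 [ 570.6 -280.9] ang 80.5 rect [ 571.9 -284.6] [221.9 137.9] 82.4
chip 14 [ 623.4 -313.9] ang 65.8 rect [ 623.7 -314. ] [11.1  7.9] 70.0
chip 14 [ 584.9 -246. ] ang 168.2 rect [ 584.4 -245.2] [ 8.1 11.1] 88.2
chip 19 [ 565.1 -294.8] ang 138.5 rect [ 564.2 -294.7] [10.9 11. ] 89.0
chip 16 [ 518.7 -299.1] ang 60.2 rect [ 518.9 -298.5] [10.8  8.2] 89.0
```

```bash
python3 - <<'E'
from meas import *
d=load('top0');H=hsv(d).astype(int);W=world(d)
m=(H[...,1]<40)&(H[...,2]>205)&(W[...,0]>480)&(W[...,0]<680)&(W[...,1]<-130)&(W[...,1]>-420)
for b in blobs(m,300):
    b=cv2.morphologyEx(b.astype(np.uint8),cv2.MORPH_CLOSE,np.ones((9,9)))
    c,a,rc,p=poly_on(d,b,30);print('plate',b.sum(),c,a,rc,cv2.boxPoints(rc).round(1).tolist())
# depth profile along plate axis at centre and across
P=[(570,y) for y in range(-140,-430,-10)]
for X in(600,570,540):
    print(X,[(y,int(np.median(W[int(v)-0:int(v)+2,int(u):int(u)+2,2])),int(H[int(v),int(u),2])) for y in range(-150,-420,-8) for u,v in [proj(d,np.array([X,y,32]))]])
for Y in(-210,-300,-350):
    print(Y,[(x,int(W[int(v),int(u),2]),int(H[int(v),int(u),2])) for x in range(485,680,5) for u,v in [proj(d,np.array([x,Y,32]))]])
E
```

```text
plate 2861 [ 577.06266493 -259.90921886] 82.90001586544155 ((577.3897094726562, -259.81097412109375), (164.9331512451172, 130.5562286376953), 82.84181213378906) [[502.29998779296875, -333.5], [631.9000244140625, -349.79998779296875], [652.4000244140625, -186.10000610351562], [522.9000244140625, -169.89999389648438]]
600 [(-150, 1, 111), (-158, -1, 79), (-166, 1, 70), (-174, 38, 65), (-182, 30, 216), (-190, 33, 223), (-198, 29, 222), (-206, 30, 218), (-214, 30, 219), (-222, 31, 220), (-230, 33, 221), (-238, 33, 221), (-246, 30, 224), (-254, 29, 226), (-262, 30, 228), (-270, 30, 229), (-278, 33, 228), (-286, 30, 229), (-294, 33, 227), (-302, 31, 226), (-310, 33, 227), (-318, 32, 226), (-326, 32, 226), (-334, 31, 225), (-342, 31, 225), (-350, 5, 156), (-358, 5, 151), (-366, 7, 154), (-374, 5, 152), (-382, 2, 154), (-390, 3, 155), (-398, 8, 157), (-406, 7, 81), (-414, 29, 57)]
570 [(-150, -2, 108), (-158, 3, 65), (-166, 19, 69), (-174, 36, 163), (-182, 32, 227), (-190, 31, 228), (-198, 31, 229), (-206, 31, 230), (-214, 30, 230), (-222, 32, 231), (-230, 32, 231), (-238, 33, 231), (-246, 3
[... 2066 characters left out ...]
45, 40, 148), (650, 2, 133), (655, 2, 127), (660, 2, 114), (665, 2, 114), (670, 4, 97), (675, 0, 95)]
-350 [(485, 7, 79), (490, 23, 84), (495, 34, 143), (500, 5, 157), (505, -1, 158), (510, 9, 158), (515, 6, 160), (520, 0, 161), (525, 1351, 161), (530, 2, 161), (535, 9, 160), (540, 1, 160), (545, 8, 158), (550, 4, 158), (555, 10, 157), (560, 4, 156), (565, 6, 157), (570, 6, 156), (575, 6, 154), (580, 4, 155), (585, 9, 151), (590, 6, 155), (595, 7, 158), (600, 4, 156), (605, 5, 163), (610, 3, 167), (615, 4, 170), (620, 4, 165), (625, -4, 145), (630, 24, 137), (635, 40, 135), (640, 4, 137), (645, 1, 135), (650, 0, 127), (655, 3, 121), (660, 2, 114), (665, 3, 113), (670, 6, 113), (675, 0, 114)]
```

Emit:
servo_tool:
  rows:
    - [[2.5,3.2,0],0.085,8.5]
    - [[2.5,3.2,0],0.085,8.5]
    - [[2.5,3.2,0],0.085,8.5]
    - [[2.5,3.2,0],0.085,8.5]
    - [[2.5,3.2,0],0.085,8.5]
  squeeze: 60

```text
clock: 0.52
eef_pos: [326.8, -430.0, 242.0]
tcp_rot: [-3.141, -0.0, 0.756]
contact_force: [0.3, -0.6, -1.0]
opening: 0.996
```

Emit:
servo_tool:
  rows:
    - [[2.5,3.2,0],0.085,8.5]
    - [[2.5,3.2,0],0.085,8.5]
    - [[2.5,3.2,0],0.085,8.5]
    - [[2.5,3.2,0],0.085,8.5]
    - [[2.5,3.2,0],0.085,8.5]

```text
clock: 0.93
eef_pos: [451.9, -269.9, 242.2]
tcp_rot: [-3.141, -0.0, 1.182]
contact_force: [0.0, -1.1, -0.8]
opening: 0.997
```

Emit:
servo_tool:
  rows:
    - [[2.5,3.2,0],0.085,8.5]
    - [[2.5,3.2,0],0.085,8.5]
    - [[2.5,3.2,-1],0.085,6]
    - [[2.5,3.2,-1],0.085,6]
    - [[2.5,3.2,-1],0.085,6]

```text
clock: 1.35
eef_pos: [576.8, -110.2, 212.0]
tcp_rot: [3.142, 0.0, 1.607]
contact_force: [1.0, -1.5, 1.5]
opening: 0.707
```

Emit:
servo_tool:
  rows:
    - [[1.25,1.95,-2.5],0.025,5]
    - [[1.25,1.95,-2.5],0.025,5]
    - [[0,0,-4],0,5]
    - [[0,0,-2.2],0,5]
    - [[0,0,0],0,5]

```text
clock: 1.77
eef_pos: [597.3, -72.0, 95.1]
tcp_rot: [-3.133, -0.002, 1.654]
contact_force: [-1.1, 0.5, -0.2]
opening: 0.585
```

```bash
python3 - <<'E'
from h import *
for n in('side','top'):
    d=grab(n); np.savez('pics/%s1.npz'%n,**d)
    im=cv2.cvtColor(d['frame'],cv2.COLOR_RGB2BGR)
    u,v=proj(d,np.array([602,-71,30])); u,v=int(u),int(v)
    cv2.imwrite('pics/%s1.png'%n,cv2.resize(im[max(0,v-60):v+60,max(0,u-80):u+80],(800,600),interpolation=cv2.INTER_CUBIC))
print(r.sense()['eef_pos'],r.sense()['tcp_rot'])
E
```

```text
[600.46211062 -73.01792567 100.01580679] [-3.13964853e+00 -4.07614989e-04  1.65283016e+00]
```

View pics/side1.png

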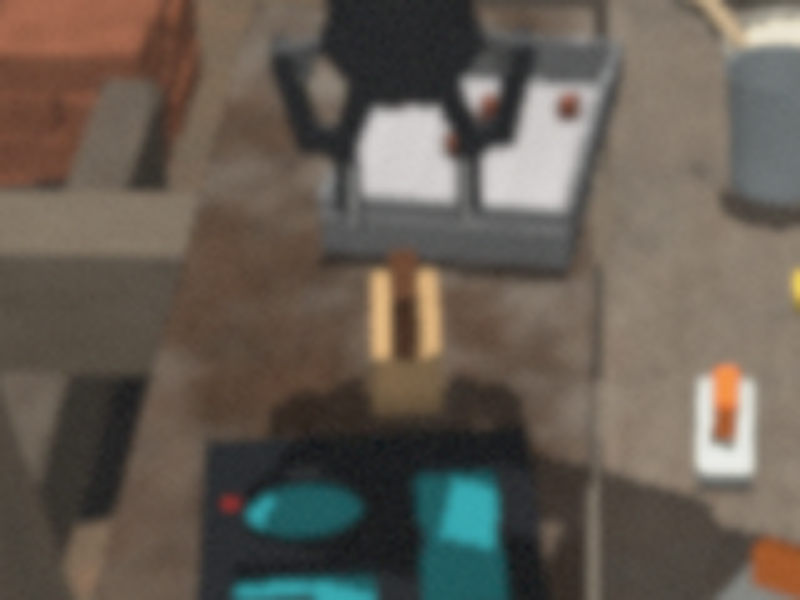

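View pics/top1.png

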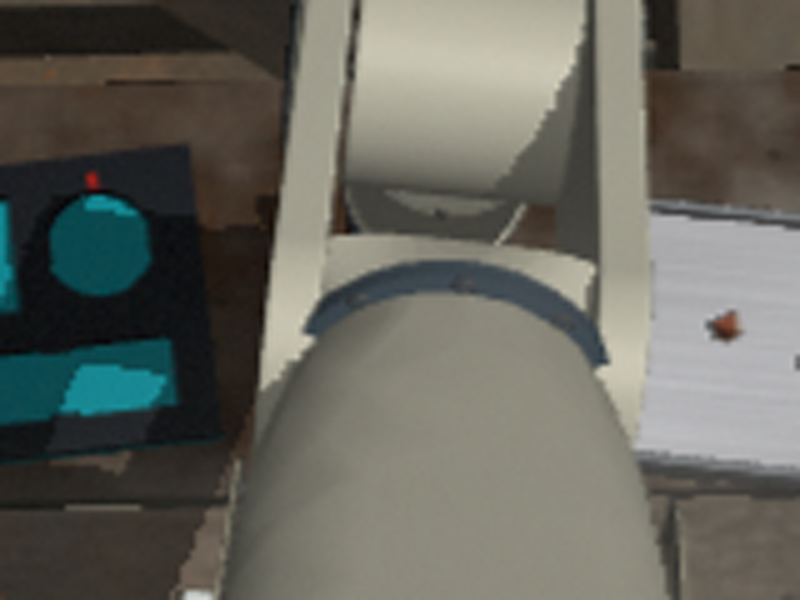

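Emit:
servo_tool:
  rows:
    - [[0,0.15,-2.5],0,5]
    - [[0,0,-2.5],0,5]
    - [[0,0,-1.2],0,5]
    - [[0,0,-0.5],0,5]
    - [[0,0,0],0,5]

```text
clock: 2.28
eef_pos: [601.1, -71.9, 33.8]
tcp_rot: [-3.142, -0.0, 1.652]
contact_force: [-0.1, 0.1, 0.1]
opening: 0.591
```

Emit:
servo_tool:
  rows:
    - [[0,0,0],0,0.5]
    - [[0,0,0],0,0.5]
    - [[0,0,0],0,0.5]
    - [[0,0,0],0,0.5]
    - [[0,0,0],0,0.5]

```text
clock: 2.7
eef_pos: [602.2, -71.8, 35.0]
tcp_rot: [3.139, 0.001, 1.653]
contact_force: [-0.7, -0.4, 6.5]
opening: 0.172
```

Emit:
servo_tool:
  rows:
    - [[0,0,0],0,0.5]
    - [[0,0,0],0,0.5]
    - [[0,0,0],0,0.5]

```text
clock: 2.95
eef_pos: [602.2, -71.8, 35.0]
tcp_rot: [3.139, 0.001, 1.653]
contact_force: [-0.4, -0.1, 6.7]
opening: 0.176
```

Emit:
servo_tool:
  rows:
    - [[0,0,2.5],0,0.5]
    - [[0,0,2.5],0,0.5]
    - [[0,0,2.5],-0.1,0.5]
    - [[0,0,0.5],-0.12,0.5]
    - [[0,-1,0],-0.12,0.5]

```text
clock: 3.37
eef_pos: [602.6, -80.7, 116.5]
tcp_rot: [3.137, -0.001, 1.308]
contact_force: [-0.3, 0.6, -1.2]
opening: 0.172
```

Emit:
servo_tool:
  rows:
    - [[-0.2,-1.27,0],-0.12,0.5]
    - [[-0.2,-1.27,0],-0.12,0.5]
    - [[-0.2,-1.27,0],-0.12,0.5]
    - [[-0.2,-1.27,0],-0.12,0.5]
    - [[-0.2,-1.27,0],-0.12,0.5]

```text
clock: 3.78
eef_pos: [590.8, -145.6, 113.9]
tcp_rot: [3.141, -0.0, 0.707]
contact_force: [-0.1, 0.4, -0.6]
opening: 0.171
```

Emit:
servo_tool:
  rows:
    - [[-0.2,-1.27,0],-0.12,0.5]
    - [[-0.2,-1.27,0],-0.12,0.5]
    - [[-0.2,-1.27,0],-0.12,0.5]
    - [[-0.2,-1.27,0],-0.12,0.5]
    - [[-0.1,-1.27,0],-0.12,0.5]

```text
clock: 4.2
eef_pos: [581.7, -209.1, 113.8]
tcp_rot: [3.142, -0.0, 0.107]
contact_force: [0.3, -0.1, -2.7]
opening: 0.176
```

Emit:
servo_tool:
  rows:
    - [[0,0,0],-0.12,0.5]
    - [[0,0,0],-0.118,0.5]
    - [[0,0,0],0,0.5]

```text
clock: 4.45
eef_pos: [581.8, -208.9, 113.8]
tcp_rot: [3.142, -0.0, -0.131]
contact_force: [-0.0, 0.1, -0.3]
opening: 0.177
```

```bash
python3 - <<'E'
from h import *
for n in('side','top'):
    d=grab(n); np.savez('pics/%s2.npz'%n,**d)
    im=cv2.cvtColor(d['frame'],cv2.COLOR_RGB2BGR)
    u,v=proj(d,np.array([580,-220,60])); u,v=int(u),int(v)
    cv2.imwrite('pics/%s2.png'%n,cv2.resize(im[max(0,v-60):v+60,max(0,u-80):u+80],(800,600),interpolation=cv2.INTER_CUBIC))
print(r.sense()['eef_pos'],r.sense()['tcp_rot'])
E
```

```text
[ 581.93872661 -208.5520077   113.69077651] [ 3.14154522e+00 -2.20512676e-04 -1.21112616e-01]
```

View pics/side2.png

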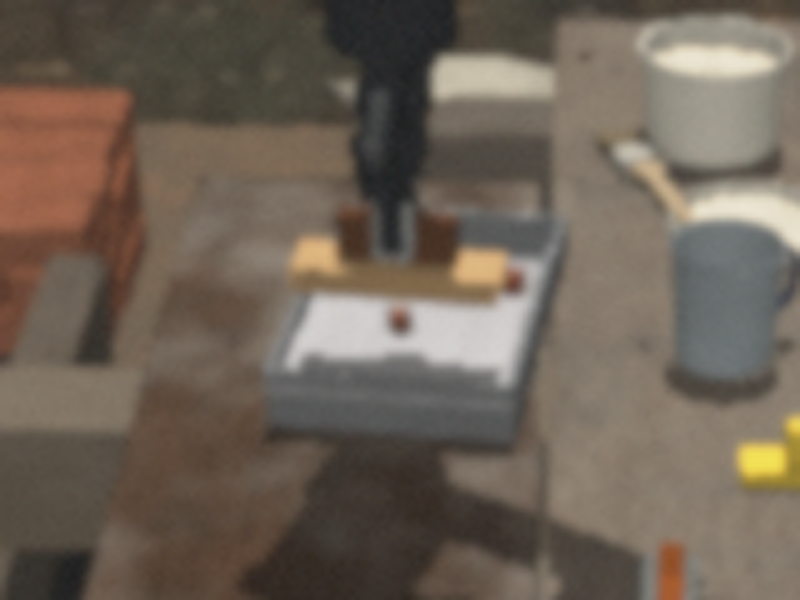

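View pics/top2.png

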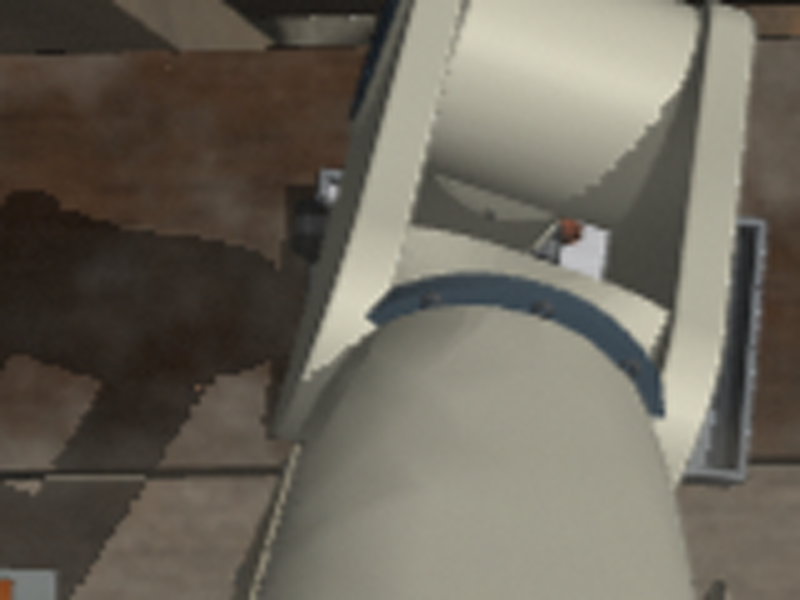

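```bash
python3 - <<'E'
from h import *
d=load('side2');W=world(d);H=hsv(d).astype(int);h,s,v=[H[...,i] for i in range(3)]
m=(h>10)&(h<26)&(s>70)&(W[...,2]>60)&(W[...,2]<140)&(W[...,1]>-250)&(W[...,1]<-150)&(W[...,0]>480)&(W[...,0]<680)
p=W[m];print(m.sum(),np.percentile(p,[1,5,50,95,99],axis=0).round(1))
# plate in side0
d=load('side0');W=world(d);H=hsv(d).astype(int)
m=(H[...,1]<40)&(H[...,2]>150)&(W[...,2]>20)&(W[...,2]<35)&(W[...,0]>480)&(W[...,0]<680)&(W[...,1]<-130)&(W[...,1]>-420)
b=max(blobs(m),key=lambda b:b.sum());vv,uu=np.where(b);pts=np.array([ray(d,u,v,30)[:2] for u,v in zip(uu,vv)],np.float32)
rc=cv2.minAreaRect(pts);print(rc,cv2.boxPoints(rc).round(1).tolist())
E
```

```text
447 [[ 521.4 -227.1   81.7]
 [ 527.1 -218.7   84. ]
 [ 578.2 -195.7   94. ]
 [ 634.7 -183.2  122.7]
 [ 639.9 -179.7  125.4]]
((574.7240600585938, -261.7916564941406), (150.09710693359375, 133.1269073486328), 82.7726058959961) [[499.20001220703125, -327.8999938964844], [631.2999877929688, -344.6000061035156], [650.2000122070312, -195.6999969482422], [518.0999755859375, -179.0]]
```

Emit:
servo_tool:
  rows:
    - [[0.05,0,-2],0,0.5]
    - [[0,0,-1.5],0,0.5]
    - [[0,0,-0.8],0,0.5]
    - [[0,0,-0.3],0,0.5]
    - [[0,0,0],0,0.5]

```text
clock: 4.97
eef_pos: [582.1, -208.3, 66.8]
tcp_rot: [-3.141, 0.001, -0.123]
contact_force: [0.6, -0.2, -2.3]
opening: 0.172
```

Emit:
servo_tool:
  rows:
    - [[0,0,-0.1],0,0.5]
    - [[0,0,0],0,0.5]

```text
clock: 5.13
eef_pos: [583.0, -208.7, 67.1]
tcp_rot: [3.141, -0.001, -0.124]
contact_force: [0.6, 0.2, -1.6]
opening: 0.175
```

Emit:
servo_tool:
  rows:
    - [[0,0,-0.1],0,0.5]
    - [[0,0,0],0,0.5]

```text
clock: 5.3
eef_pos: [582.8, -208.7, 65.9]
tcp_rot: [3.141, -0.001, -0.125]
contact_force: [-0.9, -0.5, -1.3]
opening: 0.175
```

Emit:
servo_tool:
  rows:
    - [[0,0,-0.1],0,0.5]
    - [[0,0,0],0,0.5]

```text
clock: 5.47
eef_pos: [582.8, -208.7, 64.9]
tcp_rot: [3.141, -0.001, -0.125]
contact_force: [-0.8, 1.1, 3.2]
opening: 0.173
```

Emit:
servo_tool:
  rows:
    - [[0,0,-0.1],0,0.5]
    - [[0,0,0],0,0.5]

```text
clock: 5.63
eef_pos: [582.8, -208.7, 64.9]
tcp_rot: [3.141, -0.001, -0.125]
contact_force: [-4.5, 1.5, 14.4]
opening: 0.173
```

Emit:
servo_tool:
  rows:
    - [[0,0,0.15],0,0.5]
    - [[-0.1,-0.8,0],0,0.5]
    - [[-0.1,-0.8,0],0,0.5]
    - [[-0.1,-0.8,0],0,0.5]
    - [[-0.1,-0.8,0],0,0.5]

```text
clock: 6.05
eef_pos: [578.5, -241.6, 65.0]
tcp_rot: [-3.141, -0.0, -0.126]
contact_force: [0.7, 2.8, 3.2]
opening: 0.176
```

Emit:
servo_tool:
  rows:
    - [[-0.1,-0.8,0],0,0.5]
    - [[-0.1,-0.8,0],0,0.5]
    - [[-0.1,-0.8,0],0,0.5]
    - [[-0.1,-0.8,0],0,0.5]
    - [[-0.1,-0.8,0],0,0.5]

```text
clock: 6.47
eef_pos: [573.4, -281.4, 65.0]
tcp_rot: [-3.141, -0.0, -0.125]
contact_force: [0.5, 2.9, 4.7]
opening: 0.177
```

Emit:
servo_tool:
  rows:
    - [[-0.1,-0.8,0],0,0.5]
    - [[-0.1,-0.8,0],0,0.5]
    - [[-0.1,-0.8,0],0,0.5]
    - [[-0.1,-0.8,0],0,0.5]
    - [[-0.1,-0.8,0],0,0.5]

```text
clock: 6.88
eef_pos: [568.4, -321.3, 65.0]
tcp_rot: [-3.141, -0.0, -0.125]
contact_force: [0.6, 3.9, 4.8]
opening: 0.171
```

Emit:
servo_tool:
  rows:
    - [[-0.1,-0.8,0],0,0.5]
    - [[-0.1,-0.8,0],0,0.5]
    - [[0,0,0],0,0.5]

```text
clock: 7.13
eef_pos: [566.2, -338.7, 65.0]
tcp_rot: [3.14, -0.001, -0.126]
contact_force: [-0.7, -2.9, 3.0]
opening: 0.172
```

```bash
python3 - <<'E'
from h import *
for n in('side','top'):
    d=grab(n); np.savez('pics/%s3.npz'%n,**d)
    im=cv2.cvtColor(d['frame'],cv2.COLOR_RGB2BGR)
    u,v=proj(d,np.array([570,-300,60])); u,v=int(u),int(v)
    cv2.imwrite('pics/%s3.png'%n,cv2.resize(im[max(0,v-60):v+60,max(0,u-80):u+80],(800,600),interpolation=cv2.INTER_CUBIC))
print(r.sense()['eef_pos'],r.sense()['tcp_rot'])
E
```

```text
[ 566.41814019 -337.81677251   65.00169079] [ 3.14021685e+00 -6.35181608e-04 -1.25486220e-01]
```

View pics/side3.png

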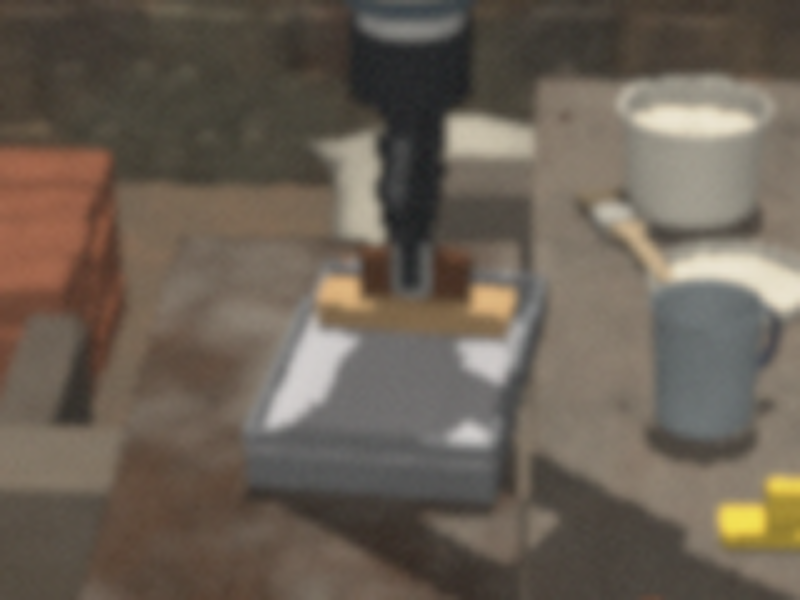

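View pics/top3.png

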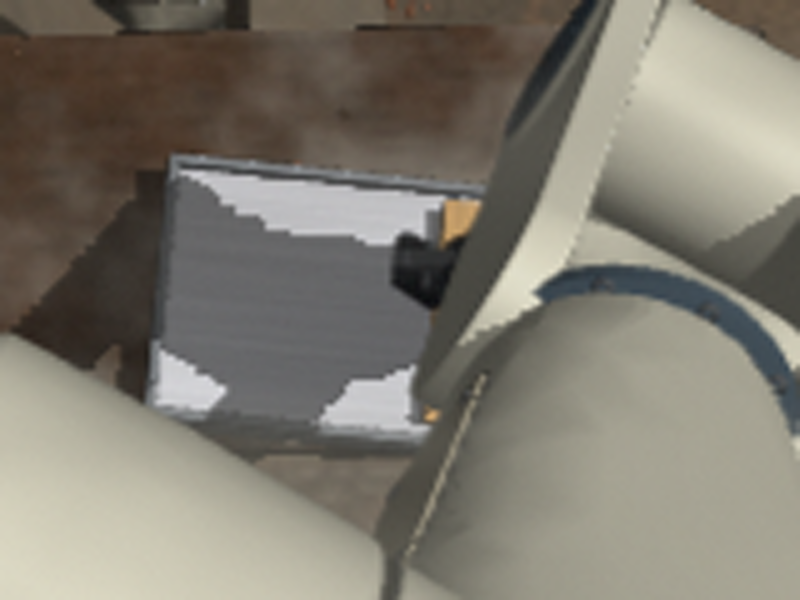

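Emit:
servo_tool:
  rows:
    - [[-0.08,-0.6,0],0,0.5]
    - [[0,0,1],0,0.5]
    - [[0,0,2.5],0,0.5]
    - [[0,0,2.5],0,0.5]
    - [[0,3,1],0.12,0.5]

```text
clock: 7.65
eef_pos: [567.2, -316.5, 138.3]
tcp_rot: [3.137, -0.004, -0.009]
contact_force: [1.4, 0.3, -0.2]
opening: 0.171
```

Emit:
servo_tool:
  rows:
    - [[0.2,4,0],0.12,0.5]
    - [[0.2,4,0],0.12,0.5]
    - [[0.2,4,0],0.12,0.5]
    - [[0.2,4,0],0.12,0.5]
    - [[0.2,4,0],0.12,0.5]

```text
clock: 8.07
eef_pos: [574.9, -110.5, 135.0]
tcp_rot: [-3.141, 0.001, 0.601]
contact_force: [0.3, -0.5, -1.1]
opening: 0.171
```

Emit:
servo_tool:
  rows:
    - [[0.2,4,0],0.12,0.5]
    - [[0.2,4,0],0.12,0.5]
    - [[0.2,4,0],0.12,0.5]
    - [[0,4,0],0.12,0.5]
    - [[0,3,0],0.12,0.5]

```text
clock: 8.48
eef_pos: [580.8, 80.6, 135.0]
tcp_rot: [-3.141, 0.0, 1.202]
contact_force: [-0.1, 0.6, -2.0]
opening: 0.174
```

```bash
python3 - <<'E'
from h import *
for n in('side','top'):
    d=grab(n,n+'4'); np.savez('pics/%s4.npz'%n,**d)
im=cv2.imread('pics/top4.png')
cv2.imwrite('pics/top4c.png',cv2.resize(im[110:230,330:490],(800,600),interpolation=cv2.INTER_CUBIC))
print(r.sense()['eef_pos'],r.sense()['tcp_rot'])
E
```

```text
[581.02270154  81.90204501 135.04855517] [-3.14099706e+00 -7.79571971e-04  1.20359198e+00]
```

View pics/top4c.png

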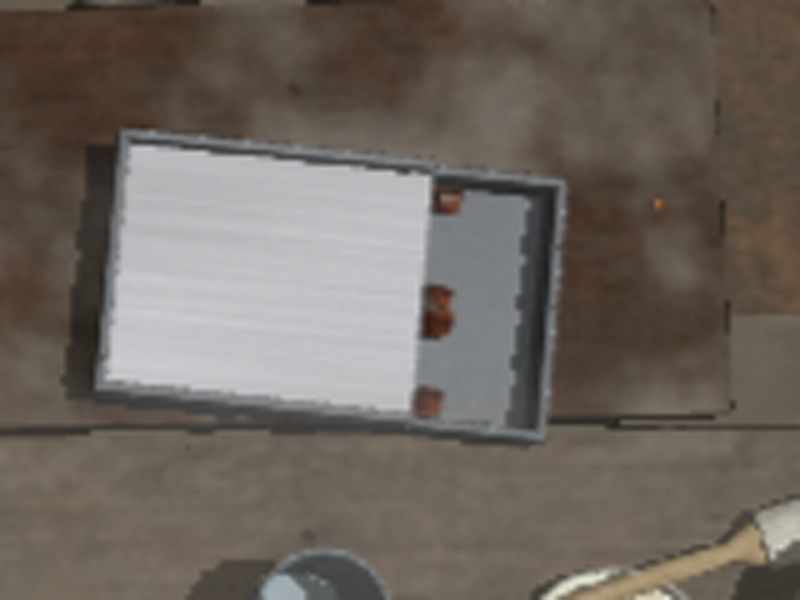

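View pics/side4.png

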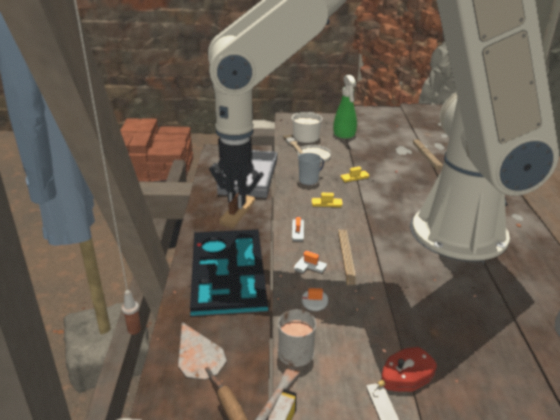

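Emit:
servo_tool:
  rows:
    - [[-0.6,1,0],0.12,0.5]
    - [[-0.6,1,0],0.12,0.5]
    - [[-0.6,1,-1],0.12,0.5]
    - [[-0.09,0.44,-2],0.105,0.5]
    - [[0,0,0],0,0.5]

```text
clock: 9.0
eef_pos: [560.1, 111.8, 102.4]
tcp_rot: [-3.137, 0.001, 1.664]
contact_force: [-1.3, -0.9, -2.4]
opening: 0.171
```

Emit:
servo_tool:
  rows:
    - [[0,0,-1.5],0,0.5]
    - [[0,0,-1.5],0,0.5]
    - [[0,0,-0.8],0,0.5]
    - [[0,0,0],0,0.5]

```text
clock: 9.33
eef_pos: [561.6, 111.0, 65.7]
tcp_rot: [-3.138, 0.001, 1.657]
contact_force: [-0.2, 0.4, -2.0]
opening: 0.174
```

```bash
cat > look.py <<'E'
import sys
from h import *
tag=sys.argv[1]; c=np.array([float(x) for x in sys.argv[2:5]]); hw=int(sys.argv[5]) if len(sys.argv)>5 else 48
for n in('side','top'):
    d=grab(n); np.savez('pics/%s%s.npz'%(n,tag),**d)
    im=cv2.cvtColor(d['frame'],cv2.COLOR_RGB2BGR)
    u,v=map(int,proj(d,c)); hh=hw*3//4
    cv2.imwrite('pics/%s%s.png'%(n,tag),cv2.resize(im[max(0,v-hh):v+hh,max(0,u-hw):u+hw],(800,600),interpolation=cv2.INTER_CUBIC))
s=r.sense();print(s['eef_pos'],s['tcp_rot'],s['contact_force'],s['opening'])
E
python3 look.py 5 562 117 40
```

```text
[562.82952513 111.39960682  67.26556512] [-3.14117403e+00  1.55491058e-04  1.65771860e+00] [-0.57754611 -0.41911942 -1.34796716] 0.17086782651314344
```

View pics/side5.png

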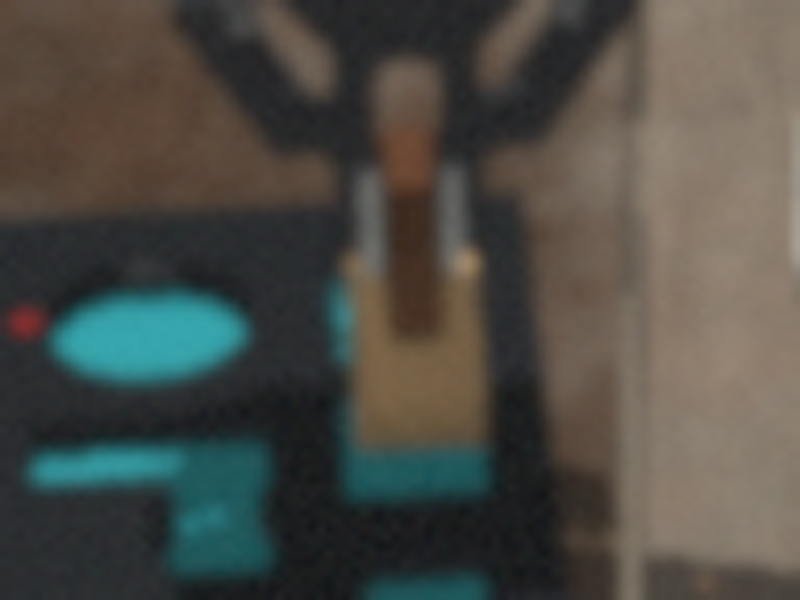

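Emit:
servo_tool:
  rows:
    - [[-0.07,0.5,0],0.012,0.5]
    - [[0,0,-0.5],0,0.5]
    - [[0,0,-0.3],0,0.5]
    - [[0,0,0],0,0.5]

```text
clock: 9.77
eef_pos: [561.7, 116.9, 58.5]
tcp_rot: [-3.141, 0.0, 1.672]
contact_force: [-0.4, 0.7, -1.7]
opening: 0.174
```

```bash
python3 look.py 6 562 117 40 40
```

```text
[561.9228644  116.83744481  58.83119467] [-3.14130557e+00  5.54339110e-05  1.67174467e+00] [ 0.78843688 -0.52058074 -2.39336143] 0.17344693989975177
```

View pics/side6.png

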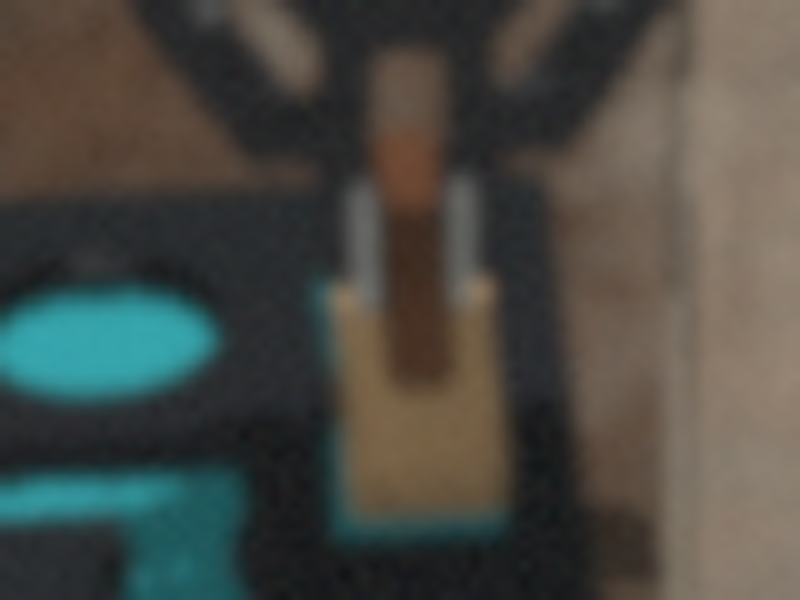

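Emit:
servo_tool:
  rows:
    - [[0.1,0,-0.2],0,0.5]
    - [[0,0,-0.2],0,0.5]
    - [[0,0,-0.2],0,0.5]
    - [[0,0,0],0,0.5]

```text
clock: 10.2
eef_pos: [562.8, 116.7, 52.4]
tcp_rot: [-3.141, 0.0, 1.672]
contact_force: [0.3, -0.0, -0.7]
opening: 0.173
```

Emit:
servo_tool:
  rows:
    - [[0,0,-0.2],0,0.5]
    - [[0,0,-0.2],0,0.5]
    - [[0,0,-0.1],0,0.5]
    - [[0,0,0],0,0.5]

```text
clock: 10.53
eef_pos: [562.9, 116.8, 47.6]
tcp_rot: [-3.141, 0.0, 1.672]
contact_force: [-0.2, -0.0, -2.7]
opening: 0.178
```

Emit:
servo_tool:
  rows:
    - [[0,0,-0.1],0,0.5]
    - [[0,0,-0.1],0,0.5]
    - [[0,0,0],0,0.5]

```text
clock: 10.78
eef_pos: [563.0, 116.8, 45.7]
tcp_rot: [-3.141, -0.0, 1.672]
contact_force: [-0.2, 0.5, -1.8]
opening: 0.175
```

Emit:
servo_tool:
  rows:
    - [[0,0,-0.1],0,0.5]
    - [[0,0,-0.1],0,0.5]
    - [[0,0,0],0,0.5]

```text
clock: 11.03
eef_pos: [563.1, 116.8, 44.9]
tcp_rot: [-3.142, -0.0, 1.672]
contact_force: [-5.0, -0.5, 13.7]
opening: 0.173
```

Emit:
servo_tool:
  rows:
    - [[0,0,-0.1],0,0.5]
    - [[0,0,0],0,0.5]

```text
clock: 11.2
eef_pos: [563.1, 116.9, 44.9]
tcp_rot: [3.141, -0.0, 1.672]
contact_force: [-8.3, -1.4, 24.7]
opening: 0.175
```

Emit:
servo_tool:
  rows:
    - [[0,0,0.2],0,0.5]
    - [[0,0,0],0,4.5]
    - [[0,0,0],0,4.5]
    - [[0,0,0],0,4.5]
    - [[0,0,0.3],0,4.5]

```text
clock: 11.62
eef_pos: [562.7, 116.7, 47.3]
tcp_rot: [-3.141, 0.0, 1.672]
contact_force: [-0.2, 0.4, -0.7]
opening: 0.528
```

Emit:
servo_tool:
  rows:
    - [[0,0,2],0,4.5]
    - [[0,0,3],0,4.5]
    - [[-2,-2,2],0,4.5]
    - [[-3,-2.5,0],0,4.5]
    - [[-3,-2.5,0],0,4.5]

```text
clock: 12.03
eef_pos: [483.6, 46.6, 119.2]
tcp_rot: [3.138, 0.0, 1.673]
contact_force: [-0.5, -1.0, 0.5]
opening: 0.528
```

```bash
python3 look.py 7 520 117 20 70
```

```text
[477.57775051  44.42234481 117.42060163] [-3.13633596e+00  4.94319647e-04  1.67047071e+00] [0.14525052 0.4731927  0.18509953] 0.526402652238302
```

View pics/side7.png

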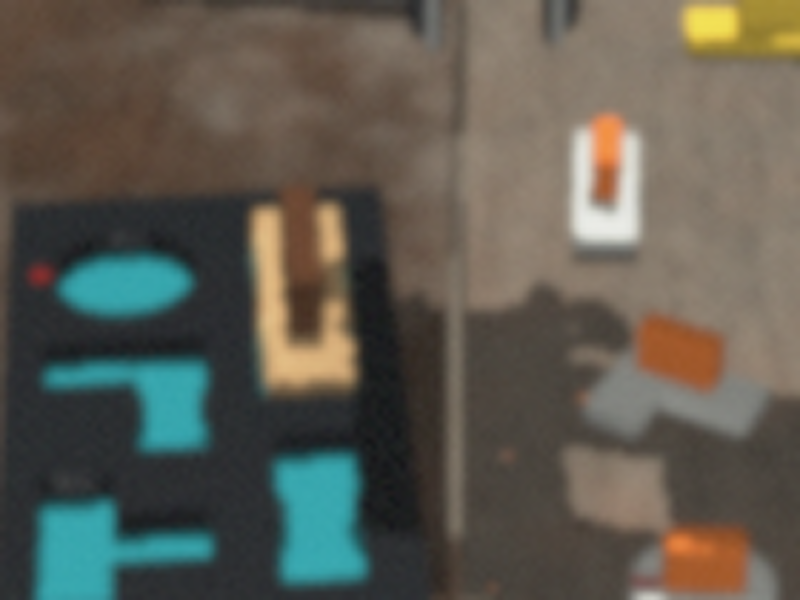

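View pics/top7.png

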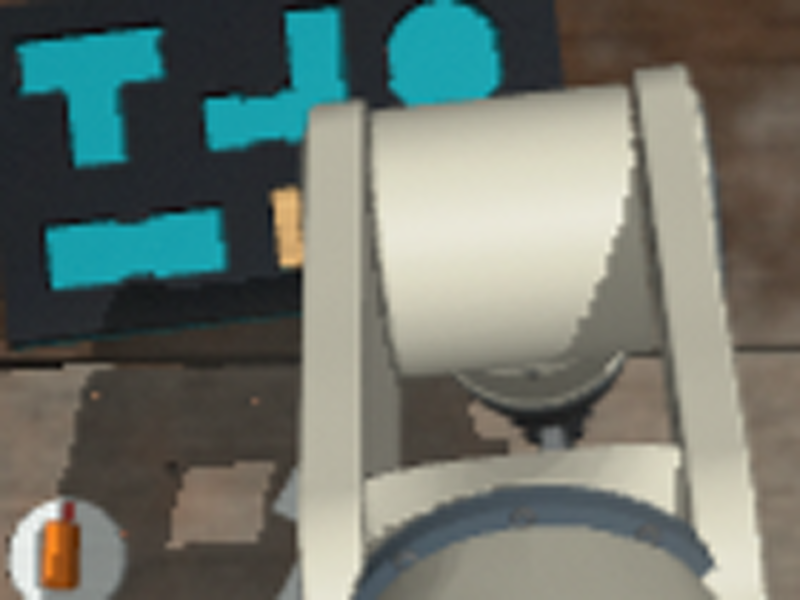

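Emit:
servo_tool:
  rows:
    - [[-2.3,-1.7,-1],-0.068,4.5]
    - [[-2.3,-1.7,-1],-0.067,4.5]
    - [[0,0,-2],0,4.5]
    - [[0,0,0],0,4.5]

```text
clock: 12.47
eef_pos: [434.8, 12.3, 76.0]
tcp_rot: [-3.138, 0.0, 1.535]
contact_force: [-1.2, -0.1, 0.1]
opening: 0.528
```

```bash
python3 - <<'E'
from meas import *
d=grab('side');W=world(d);M=masks(d)
for t,dd in(('0',load('side0')),('now',d)):
    M=masks(dd)
    for k in('part','orange'):
        for b in blobs(M[k],30):
            vv,uu=np.where(b);print(t,k,b.sum(),uu.mean().round(1),vv.mean().round(1),uu.min(),uu.max(),vv.min(),vv.max())
s=r.sense();print(s['eef_pos'],s['tcp_rot'])
E
python3 look.py 8 431 10 20 40
```

```text
0 part 32 297.8 223.2 297 299 218 230
0 part 135 298.1 230.8 293 303 220 238
0 part 119 310.6 257.1 304 317 252 263
0 part 88 301.3 264.7 295 307 258 269
0 part 60 320.6 265.7 316 326 262 269
0 part 121 315.0 293.3 309 322 289 298
0 part 168 316.5 302.0 302 327 293 307
0 orange 32 297.8 223.2 297 299 218 230
0 orange 122 310.6 256.9 304 317 251 263
0 orange 127 314.8 293.1 309 322 288 298
now part 535 310.3 41.3 284 348 0 77
now part 32 297.8 223.2 297 299 218 230
now part 37 293.9 228.1 293 297 220 234
now part 53 301.6 228.1 299 303 220 235
now part 126 310.7 257.0 304 318 252 263
now part 124 315.0 293.2 308 322 289 298
now part 173 316.4 302.1 302 327 293 307
now orange 32 297.8 223.2 297 299 218 230
now orange 131 310.9 256.9 304 318 252 263
now orange 139 314.9 292.7 308 322 287 298
[436.34737771  12.67909466  77.14735369] [-3.13940407e+00  4.60784635e-05  1.53640261e+00]
[438.27897139  13.09782056  78.42928965] [ 3.14072819e+00 -1.40543159e-04  1.53729267e+00] [1.50988266 0.07476409 1.04660595] 0.5249732571803101
```

View pics/side8.png

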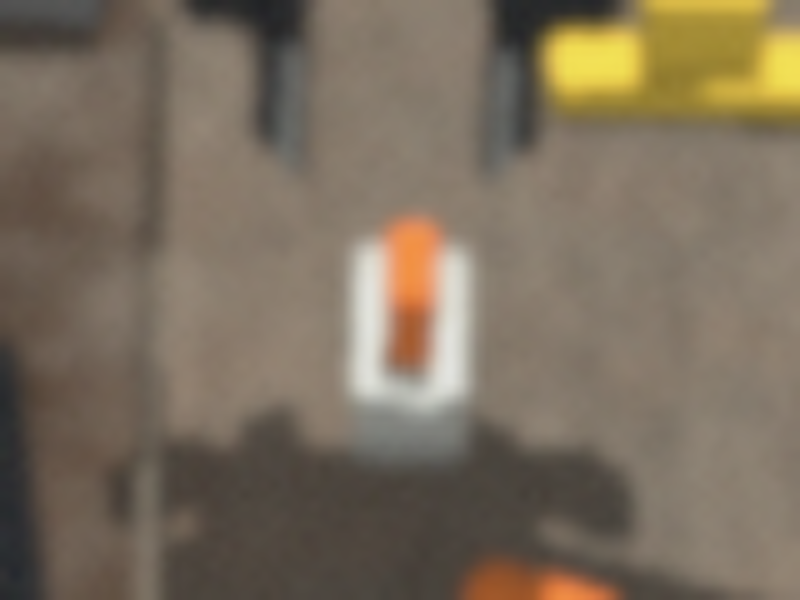

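Emit:
servo_tool:
  rows:
    - [[-0.7,-0.25,-1],0,4.5]
    - [[0,0,-1],0,4.5]
    - [[0,0,-1],0,4.5]
    - [[0,0,-0.5],0,4.5]
    - [[0,0,0],0,4.5]

```text
clock: 13.03
eef_pos: [430.7, 10.7, 42.8]
tcp_rot: [3.142, -0.0, 1.538]
contact_force: [-0.5, -0.7, -0.2]
opening: 0.53
```

Emit:
servo_tool:
  rows:
    - [[0,0,-0.8],0,4.5]
    - [[0,0,-0.45],0,3]
    - [[0,0,0],0,0.5]
    - [[0,0,0],0,0.5]
    - [[0,0,0],0,0.5]

```text
clock: 13.45
eef_pos: [430.2, 10.3, 30.5]
tcp_rot: [3.141, -0.0, 1.537]
contact_force: [-0.4, 0.3, -1.0]
opening: 0.148
```

Emit:
servo_tool:
  rows:
    - [[0,0,0],0,0.5]
    - [[0,0,0],0,0.5]
    - [[0,0,0],0,0.5]
    - [[0,0,0],0,0.5]
    - [[0,0,0],0,0.5]

```text
clock: 13.87
eef_pos: [430.1, 10.3, 30.5]
tcp_rot: [3.141, -0.0, 1.537]
contact_force: [0.3, -0.4, -0.4]
opening: 0.143
```

Emit:
servo_tool:
  rows:
    - [[0,0,2.5],0,0.5]
    - [[0,0,3],0,0.5]
    - [[0,0,2.5],0,0.5]
    - [[1.5,3,0],0.03,0.5]
    - [[1.5,3,0],0.03,0.5]

```text
clock: 14.28
eef_pos: [461.1, 70.3, 112.3]
tcp_rot: [3.138, -0.0, 1.595]
contact_force: [1.2, -0.8, -1.6]
opening: 0.151
```

Emit:
servo_tool:
  rows:
    - [[1.5,3,0],0.03,0.5]
    - [[1.5,3,0],0.03,0.5]
    - [[1.5,3,0],0.012,0.5]
    - [[1.5,3,0],0,0.5]
    - [[1.5,3,0],0,0.5]

```text
clock: 14.7
eef_pos: [535.3, 221.9, 110.3]
tcp_rot: [-3.141, 0.0, 1.669]
contact_force: [0.2, -0.6, -0.9]
opening: 0.144
```

Emit:
servo_tool:
  rows:
    - [[1.2,2,0],0,0.5]
    - [[0,0,0],0,0.5]
    - [[0,0,0],0,0.5]

```text
clock: 14.95
eef_pos: [547.0, 241.2, 110.0]
tcp_rot: [-3.141, 0.0, 1.67]
contact_force: [-0.8, -0.8, -1.2]
opening: 0.147
```

Emit:
servo_tool:
  rows:
    - [[0.28,0.41,-2],0,0.5]
    - [[0,0,-2],0,0.5]
    - [[0,0,-1],0,0.5]
    - [[0,0,-0.5],0,0.5]
    - [[0,0,0],0,0.5]

```text
clock: 15.37
eef_pos: [548.7, 243.3, 54.3]
tcp_rot: [-3.139, 0.001, 1.668]
contact_force: [-1.2, -0.2, -1.4]
opening: 0.145
```

```bash
python3 look.py 9 550 245 30 40
```

```text
[549.98117773 244.06288237  55.90604507] [ 3.14142867e+00 -3.06608249e-05  1.66830038e+00] [ 0.96709292  0.45695497 -1.43145129] 0.14512702303794622
```

View pics/side9.png

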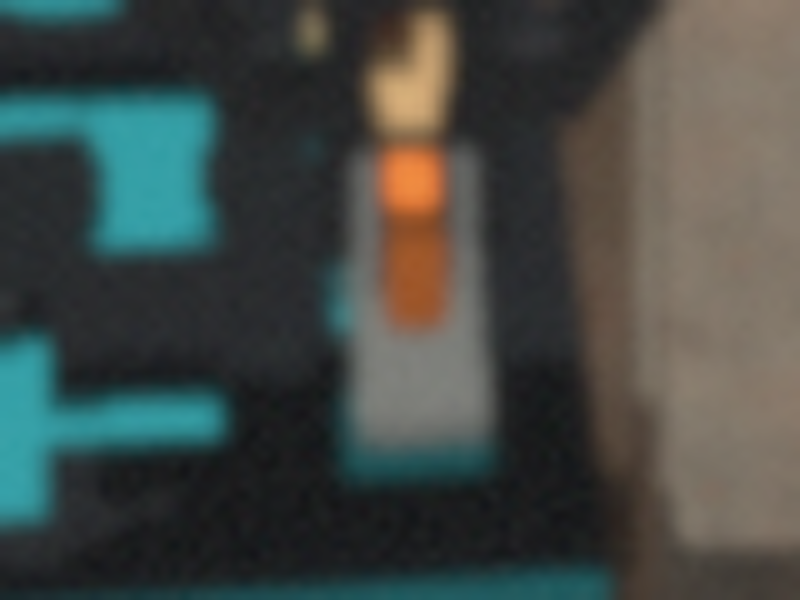

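Emit:
servo_tool:
  rows:
    - [[0.05,0.1,-0.2],0,0.5]
    - [[0,0,-0.2],0,0.5]
    - [[0,0,-0.2],0,0.5]
    - [[0,0,-0.2],0,0.5]
    - [[0,0,0],0,0.5]

```text
clock: 15.88
eef_pos: [550.1, 245.4, 47.1]
tcp_rot: [-3.141, 0.0, 1.669]
contact_force: [0.1, 0.2, -1.9]
opening: 0.142
```

Emit:
servo_tool:
  rows:
    - [[0,0,-0.2],0,0.5]
    - [[0,0,-0.2],0,0.5]
    - [[0,0,0],0,0.5]

```text
clock: 16.13
eef_pos: [550.1, 245.4, 43.0]
tcp_rot: [-3.141, 0.0, 1.669]
contact_force: [-0.8, 0.3, -1.4]
opening: 0.149
```

Emit:
servo_tool:
  rows:
    - [[0,0,-0.1],0,0.5]
    - [[0,0,-0.1],0,0.5]
    - [[0,0,-0.1],0,0.5]
    - [[0,0,0],0,0.5]

```text
clock: 16.47
eef_pos: [550.3, 245.4, 40.3]
tcp_rot: [-3.141, 0.0, 1.669]
contact_force: [-0.3, -0.4, -0.7]
opening: 0.143
```

Emit:
servo_tool:
  rows:
    - [[0,0,-0.1],0,0.5]
    - [[0,0,0],0,0.5]

```text
clock: 16.63
eef_pos: [550.4, 245.4, 40.2]
tcp_rot: [3.142, -0.0, 1.669]
contact_force: [-4.6, -1.0, 10.0]
opening: 0.142
```

Emit:
servo_tool:
  rows:
    - [[0,0,-0.05],0,0.5]
    - [[0,0,0],0,0.5]

```text
clock: 16.8
eef_pos: [550.5, 245.5, 40.2]
tcp_rot: [3.141, -0.0, 1.669]
contact_force: [-4.8, -2.2, 15.4]
opening: 0.147
```

Emit:
servo_tool:
  rows:
    - [[0,0,0.15],0,0.5]
    - [[0,0,0],0,4]
    - [[0,0,0],0,4]
    - [[0,0,0],0,4]
    - [[0,0,0.3],0,4]

```text
clock: 17.22
eef_pos: [550.1, 245.3, 42.9]
tcp_rot: [-3.141, 0.0, 1.669]
contact_force: [-0.1, 0.7, -0.0]
opening: 0.468
```

Emit:
servo_tool:
  rows:
    - [[0,0,3],0,4]
    - [[0,0,3.5],0,4]
    - [[-3,-2,1],0.1,4]
    - [[-3,-2,0],0.1,4]
    - [[-3,-2,0],0.1,4]

```text
clock: 17.63
eef_pos: [460.1, 185.2, 119.4]
tcp_rot: [3.139, 0.0, 1.974]
contact_force: [-0.2, -0.7, 0.0]
opening: 0.467
```

```bash
python3 look.py 10 500 215 20 70; python3 - <<'E'
from meas import *
dd=load('side10');M=masks(dd)
for k in('part','orange'):
        for b in blobs(M[k],30):
            vv,uu=np.where(b);print(k,b.sum(),uu.mean().round(1),vv.mean().round(1),uu.min(),uu.max(),vv.min(),vv.max())
E
```

```text
[454.71593424 182.46788806 117.80135356] [-3.13561801e+00  6.52257898e-05  1.97204212e+00] [-1.10003763 -0.30020698  0.31488421] 0.47106466521536217
part 268 305.3 23.8 283 330 0 50
part 1009 316.4 46.2 283 359 0 88
part 115 310.7 257.1 304 317 252 263
part 91 301.4 264.9 295 307 258 270
part 61 320.5 265.7 316 326 262 269
part 122 314.8 293.6 309 321 289 298
orange 116 310.6 257.0 304 317 251 263
orange 67 247.4 277.3 245 249 269 286
orange 122 314.8 293.6 309 321 289 298
```

View pics/side10.png

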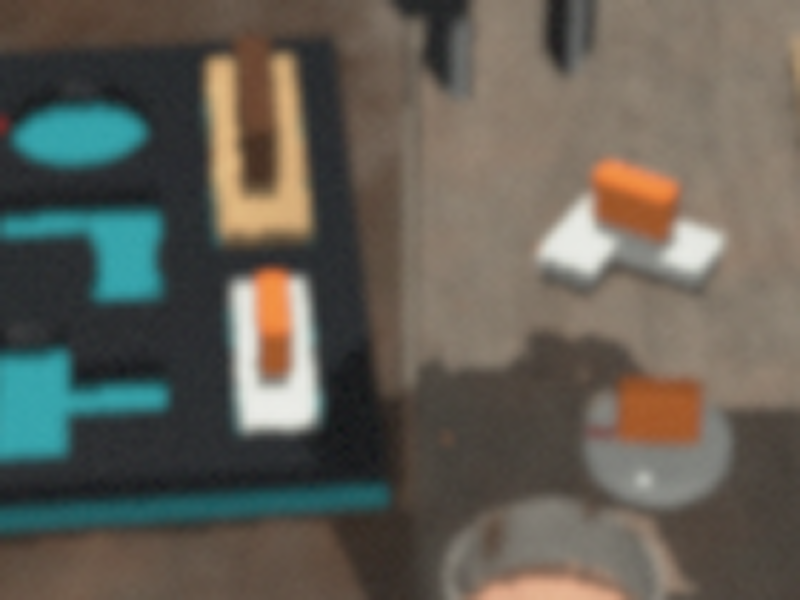

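```bash
python3 - <<'E'
from meas import *
d=load('top0');g=cv2.cvtColor(d['frame'],cv2.COLOR_RGB2GRAY).astype(float)
M=masks(d);b=[b for b in blobs(M['part'],35) if 220<np.where(b)[1].mean()<250][0]
b=b.astype(np.uint8)
up=cv2.resize(b*255,None,fx=4,fy=4,interpolation=cv2.INTER_LINEAR)
cs,_=cv2.findContours((up>127).astype(np.uint8),cv2.RETR_EXTERNAL,cv2.CHAIN_APPROX_NONE)
c=max(cs,key=len)[:,0]; P=np.array([ray(d,(u-1.5)/4,(v-1.5)/4,12)[:2] for u,v in c])
a=np.radians(-30);o=np.array([405,151.4]);ex=np.array([np.cos(a),np.sin(a)]);ey=np.array([-ex[1],ex[0]])
X=(P-o)@ex;Y=(P-o)@ey
for nm,m,ax in(('outer',(X>20)&(abs(Y)<28),'y'),('stemL',(X<-4)&(X>-30)&(Y>0),'x'),('stemR',(X<-4)&(X>-30)&(Y<0),'x'),('endL',(Y>28)&(X>6)&(X<22),'x'),('endR',(Y<-28)&(X>6)&(X<22),'x'),('stemEnd',(X<-30)&(abs(Y)<8),'y')):
    vx,vy,x0,y0=cv2.fitLine(P[m].astype(np.float32),cv2.DIST_HUBER,0,.01,.01).ravel()
    ang=np.degrees(np.arctan2(vy,vx)); ang=(ang-(90 if ax=='y' else 0)+90)%180-90
    print(nm,m.sum(),ang.round(1),'X',X[m].mean().round(1),'Y',Y[m].mean().round(1))
E
```

```text
outer 86 -29.9 X 25.7 Y 0.3
stemL 43 -38.3 X -17.4 Y 10.4
stemR 38 -28.8 X -17.0 Y -11.6
endL 23 -27.0 X 14.1 Y 36.0
endR 24 -26.4 X 13.9 Y -34.0
stemEnd 24 -28.3 X -35.9 Y -0.1
```

Emit:
servo_tool:
  rows:
    - [[-1.6,-1,0],0.12,4]
    - [[-1.6,-1,0],0.12,4]
    - [[-1.7,-1.1,0],0.12,4]
    - [[0,0,-2],0.12,4]
    - [[0,0,-1.5],0.12,4]

```text
clock: 18.15
eef_pos: [411.4, 154.3, 83.5]
tcp_rot: [3.14, 0.001, 2.574]
contact_force: [0.0, 0.1, -0.5]
opening: 0.468
```

Emit:
servo_tool:
  rows:
    - [[0,0,-1],0.055,4]
    - [[0,0,0],0,4]
    - [[0,0,0],0,4]

```text
clock: 18.4
eef_pos: [411.4, 154.5, 73.3]
tcp_rot: [-3.141, -0.001, 2.621]
contact_force: [0.4, 0.2, 0.4]
opening: 0.47
```

Emit:
servo_tool:
  rows:
    - [[-0.63,-0.3,-1.5],0.005,4]
    - [[0,0,-1.5],0,4]
    - [[0,0,-0.8],0,4]
    - [[0,0,0],0,4]

```text
clock: 18.73
eef_pos: [404.8, 151.4, 34.8]
tcp_rot: [-3.141, -0.001, 2.627]
contact_force: [-0.5, -0.2, -0.8]
opening: 0.467
```

```bash
python3 look.py 11 405 151 20 30
```

```text
[405.50055046 151.61980227  35.79714618] [3.14145313e+00 1.18404784e-04 2.62781356e+00] [-0.66220994  0.37417122 -0.40337194] 0.4675539001859143
```

View pics/side11.png

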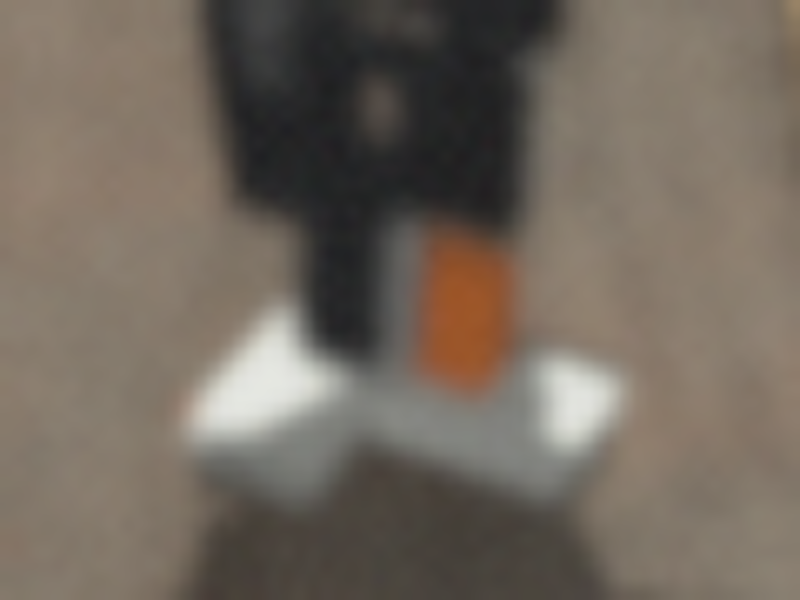

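Fingers straddle the T's grip, so I'll lower and close.

Emit:
servo_tool:
  rows:
    - [[0,0,-0.5],0,3]
    - [[0,0,0],0,0.5]
    - [[0,0,0],0,0.5]
    - [[0,0,0],0,0.5]
    - [[0,0,0],0,0.5]

```text
clock: 19.25
eef_pos: [405.4, 151.6, 30.8]
tcp_rot: [3.141, 0.001, 2.629]
contact_force: [0.6, 0.3, 3.9]
opening: 0.147
```

Emit:
servo_tool:
  rows:
    - [[0,0,0],0,0.5]
    - [[0,0,0],0,0.5]
    - [[0,0,0],0,0.5]

```text
clock: 19.5
eef_pos: [405.4, 151.6, 30.8]
tcp_rot: [3.141, 0.0, 2.629]
contact_force: [-1.0, 0.5, 6.7]
opening: 0.149
```

```bash
python3 - <<'E'
from meas import *
d=load('top0');M=masks(d)
a=np.radians(5.65);ex=np.array([np.cos(a),np.sin(a)]);ey=np.array([-ex[1],ex[0]])
def cont(b):
    up=cv2.resize(b.astype(np.uint8)*255,None,fx=4,fy=4,interpolation=cv2.INTER_LINEAR)
    cs,_=cv2.findContours((up>127).astype(np.uint8),cv2.RETR_EXTERNAL,cv2.CHAIN_APPROX_NONE)
    c=max(cs,key=len)[:,0]; return np.array([ray(d,(u-1.5)/4,(v-1.5)/4,22)[:2] for u,v in c])
for b in blobs(M['cyan'],100):
    u=np.where(b)[1].mean();P=cont(b)
    if u<195:
        o=np.array([627,267]);X=(P-o)@ex;Y=(P-o)@ey
        for nm,m,ax in(('outer',(X>20)&(abs(Y)<28),'y'),('stemL',(X<-4)&(X>-30)&(Y>0),'x'),('stemR',(X<-4)&(X>-30)&(Y<0),'x'),('endL',(Y>28)&(X>6)&(X<22),'x'),('endR',(Y<-28)&(X>6)&(X<22),'x'),('stemEnd',(X<-30)&(abs(Y)<8),'y'),('shL',(X<8)&(Y>17)&(Y<32),'y'),('shR',(X<8)&(Y<-17)&(Y>-32),'y')):
            if m.sum()<5: print(nm,0);continue
            vx,vy,_,_=cv2.fitLine(P[m].astype(np.float32),cv2.DIST_HUBER,0,.01,.01).ravel()
            ang=np.degrees(np.arctan2(vy,vx)); ang=(ang-(90 if ax=='y' else 0)+90)%180-90
            print(nm,ang.round(1),'X',np.median(X[m]).round(1),'Y',np.median(Y[m]).round(1))
    elif 250<u<257: print('disc',cv2.fitEllipse(P.astype(np.float32)))
    elif 240<u<250: print('scr',cv2.minAreaRect(P.astype(np.float32)))
    elif 196<u<203: print('bar',cv2.minAreaRect(P.astype(np.float32)))
for b in blobs(M['part'],35):
    if np.where(b)[1].mean()<200: 
        c=b.astype(np.uint8);up=cv2.resize(c*255,None,fx=4,fy=4);cs,_=cv2.findContours((up>127).astype(np.uint8),0,1);q=max(cs,key=len)[:,0];print('discpart',cv2.fitEllipse(np.array([ray(d,(u-1.5)/4,(v-1.5)/4,12)[:2] for u,v in q],np.float32)))
E
```

```text
disc ((639.1661376953125, 96.03772735595703), (56.60531234741211, 57.927650451660156), 99.58238220214844)
outer 6.1 X 27.3 Y 0.2
stemL 0.1 X -17.0 Y 13.0
stemR 7.3 X -16.7 Y -13.2
endL 15.1 X 14.1 Y 34.0
endR 13.1 X 13.7 Y -35.2
stemEnd -1.0 X -37.3 Y -0.1
shL 13.7 X 0.3 Y 24.3
shR 14.3 X 0.9 Y -24.1
scr ((562.1686401367188, 116.6444091796875), (41.34084701538086, 126.09857940673828), 5.56136417388916)
bar ((549.1455078125, 245.5927276611328), (33.85095977783203, 89.05899047851562), 5.784910202026367)
discpart ((402.59600830078125, 281.0774230957031), (55.21562194824219, 55.79821014404297), 69.48384094238281)
```

Emit:
servo_tool:
  rows:
    - [[0,0,2.5],0,0.5]
    - [[0,0,3],0,0.5]
    - [[0,0,3],0,0.5]
    - [[2.5,1.3,0],0.08,0.5]
    - [[2.5,1.3,0],0.08,0.5]

```text
clock: 19.92
eef_pos: [455.9, 177.7, 117.7]
tcp_rot: [3.139, 0.003, 2.792]
contact_force: [0.5, 1.2, -0.9]
opening: 0.15
```

Emit:
servo_tool:
  rows:
    - [[2.5,1.3,0],0.08,0.5]
    - [[2.5,1.3,0],0.08,0.5]
    - [[2.5,1.3,0],0.08,0.5]
    - [[2.5,1.3,0],0.08,0.5]
    - [[2.5,1.3,0],0.08,0.5]

```text
clock: 20.33
eef_pos: [580.8, 242.9, 115.0]
tcp_rot: [-3.141, -0.001, -3.09]
contact_force: [0.7, 0.1, -0.2]
opening: 0.149
```

Emit:
servo_tool:
  rows:
    - [[2.5,1.3,0],0.05,0.5]
    - [[2.2,1.1,0],0,0.5]
    - [[0,0,-1],0,0.5]
    - [[0,0,0],0,0.5]
    - [[0,0,0],0,0.5]

```text
clock: 20.75
eef_pos: [625.3, 265.7, 103.9]
tcp_rot: [-3.14, -0.004, -3.045]
contact_force: [-0.6, 0.5, -1.0]
opening: 0.142
```

Emit:
servo_tool:
  rows:
    - [[0.25,0.11,-2],0,0.5]
    - [[0,0,-1.5],0,0.5]
    - [[0,0,-1],0,0.5]
    - [[0,0,-0.3],0,0.5]
    - [[0,0,0],0,0.5]

```text
clock: 21.17
eef_pos: [628.3, 266.9, 56.2]
tcp_rot: [-3.141, -0.003, -3.045]
contact_force: [-0.6, -0.6, -1.5]
opening: 0.144
```

```bash
python3 look.py 12 625 265 30 40
```

```text
[629.56642094 267.49866841  57.77487857] [ 3.14156391e+00  1.26856887e-04 -3.04443501e+00] [-0.19929963 -0.52291335 -1.35152443] 0.14831057069566997
```

View pics/side12.png

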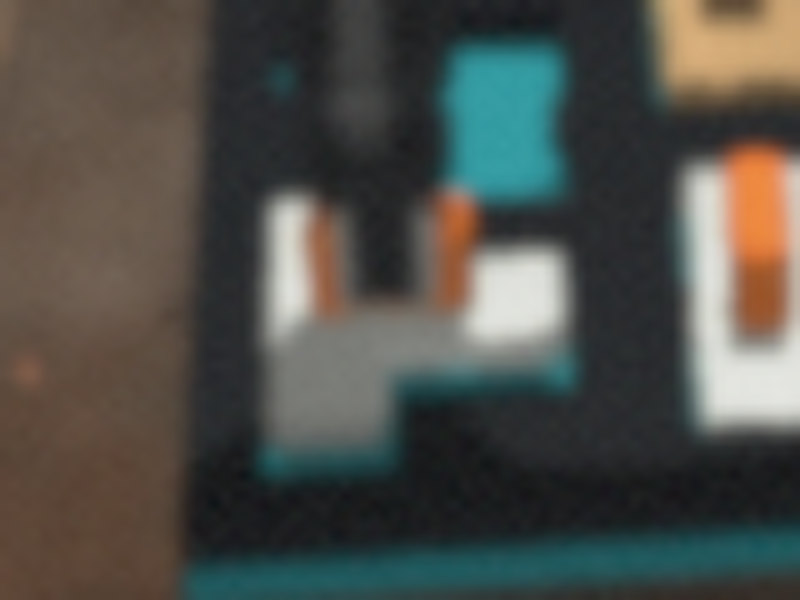

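Emit:
servo_tool:
  rows:
    - [[-0.17,-0.06,-0.2],0,0.5]
    - [[0,0,-0.2],0,0.5]
    - [[0,0,-0.2],0,0.5]
    - [[0,0,-0.2],0,0.5]
    - [[0,0,0],0,0.5]

```text
clock: 21.68
eef_pos: [627.6, 266.8, 49.1]
tcp_rot: [-3.141, -0.0, -3.044]
contact_force: [-0.3, 0.3, -2.2]
opening: 0.143
```

Emit:
servo_tool:
  rows:
    - [[0,0,-0.2],0,0.5]
    - [[0,0,-0.2],0,0.5]
    - [[0,0,0],0,0.5]

```text
clock: 21.93
eef_pos: [628.1, 266.8, 45.2]
tcp_rot: [-3.141, 0.0, -3.044]
contact_force: [1.6, 0.2, -1.6]
opening: 0.151
```

Emit:
servo_tool:
  rows:
    - [[0,0,-0.2],0,0.5]
    - [[0,0,-0.2],0,0.5]
    - [[0,0,-0.1],0,0.5]
    - [[0,0,0],0,0.5]

```text
clock: 22.27
eef_pos: [628.0, 266.9, 40.8]
tcp_rot: [-3.142, 0.0, -3.044]
contact_force: [-1.1, -1.9, 5.8]
opening: 0.146
```

Emit:
servo_tool:
  rows:
    - [[0,0,-0.1],0,0.5]
    - [[0,0,0],0,0.5]

```text
clock: 22.43
eef_pos: [628.0, 266.9, 40.8]
tcp_rot: [-3.141, 0.0, -3.044]
contact_force: [-4.2, -2.6, 14.0]
opening: 0.148
```

Emit:
servo_tool:
  rows:
    - [[0,0,0.1],0,0.5]
    - [[0,0,0],0,4]
    - [[0,0,0],0,4]
    - [[0,0,0],0,4]
    - [[0,0,0.3],0,4]

```text
clock: 22.85
eef_pos: [627.3, 266.9, 42.7]
tcp_rot: [-3.141, -0.001, -3.044]
contact_force: [0.6, 0.2, -0.5]
opening: 0.471
```

Emit:
servo_tool:
  rows:
    - [[0,0,3],0,4]
    - [[0,0,3.5],0,4]
    - [[-3.5,-1,1],-0.05,4]
    - [[-3.5,-1,0],-0.05,4]
    - [[-3.5,-1,0],0,4]

```text
clock: 23.27
eef_pos: [522.4, 236.9, 119.5]
tcp_rot: [3.14, 0.002, 3.136]
contact_force: [-0.5, 0.0, -0.5]
opening: 0.469
```

```bash
python3 look.py 13 500 250 20 70; python3 - <<'E'
from meas import *
for t in('side0','side13'):
    dd=load(t);M=masks(dd)
    for k in('part','orange'):
        for b in blobs(M[k],30):
            vv,uu=np.where(b);
            if vv.mean()>240: print(t,k,b.sum(),uu.mean().round(1),vv.mean().round(1),uu.min(),uu.max(),vv.min(),vv.max())
for t in('top0','top4'):
    d=load(t);H=hsv(d).astype(int);h,s,v=[H[...,i] for i in range(3)]
    for y in range(220,243): print(' '.join('%3d/%3d'%(h[y,x],s[y,x]) for x in range(180,196))) if t=='top0' and y<228 else 0
    m=((h<5)|(h>174))&(s>70)
    m[:, :175]=0;m[:,200:]=0;m[:215]=0;m[240:]=0
    vv,uu=np.where(m);w=s[m];print(t,m.sum(),ray(d,np.average(uu,weights=w),np.average(vv,weights=w),12))
E
```

```text
[516.55214975 234.7348541  117.64994222] [-3.13901549 -0.00620944  3.13912725] [-0.58015071  0.69970967 -0.03475947] 0.4684299818374168
side0 part 119 310.6 257.1 304 317 252 263
side0 part 88 301.3 264.7 295 307 258 269
side0 part 60 320.6 265.7 316 326 262 269
side0 part 121 315.0 293.3 309 322 289 298
side0 part 168 316.5 302.0 302 327 293 307
side0 orange 122 310.6 256.9 304 317 251 263
side0 orange 127 314.8 293.1 309 322 288 298
side13 part 120 315.0 293.3 309 322 289 298
side13 part 76 322.9 300.2 316 327 293 305
side13 orange 67 247.4 277.7 245 249 269 286
side13 orange 161 211.5 284.3 204 219 279 290
side13 orange 120 315.0 293.3 309 322 289 298
 16/ 58  15/ 60  15/ 62  15/ 57  16/ 57  16/ 56  18/ 53  17/ 52  17/ 53  18/ 50  16/ 49  16/ 51  17/ 51  14/ 54  16/ 54  16/ 55
 14/ 62  14/ 59  13/ 60  15/ 60  15/ 61  15/ 60  13/ 56  16/ 50  18/ 47  18/ 49  17/ 51  14/ 53  15/ 52  15/ 56  17/ 56  14/ 56
 13/ 65  14/ 61  15/ 65  15/ 63  15/ 64  15/ 42  23/ 22  24/ 19  23/ 16  21/ 26  18/ 31  15/ 46  18/ 50  16/ 53  17/ 55  17/ 57
 14/ 70  13/ 68  13/ 65  19/ 29  50/  3  70/  3  70/  3   1/ 99   2/143  15/  9  68/  4  48/  6  22/ 22  18/ 46  17/ 56  14/ 57
 14/ 73  19/ 23  60/  3  68/  4  70/  3  70/  3   7/ 20   1/134   1/159  15/  9  68/  4  75/  4  60/  3  42/  6  18/ 27  16/ 53
 18/ 22  68/  4  72/  5  68/  4  68/  4  68/  4   7/ 24   1/138   2/162  13/  8  70/  3  70/  3  70/  3  70/  3  65/  7  19/ 26
 70/  3  68/  4  68/  4  65/  7  11/103  12/137  11/149  10/201   7/ 93  18/ 24  50/  3  70/  3  70/  3  75/  4  75/  4  66/  6
 70/  3  70/  3  68/  4  14/ 46  13/195  15/213  15/212  15/211  12/195  10/144  45/  4  68/  4  75/  4  72/  5  72/  5  68/  4
top0 6 [425.1778815 280.4171359  12.       ]
top4 6 [425.17681713 280.44694711  12.        ]
```

View pics/side13.png

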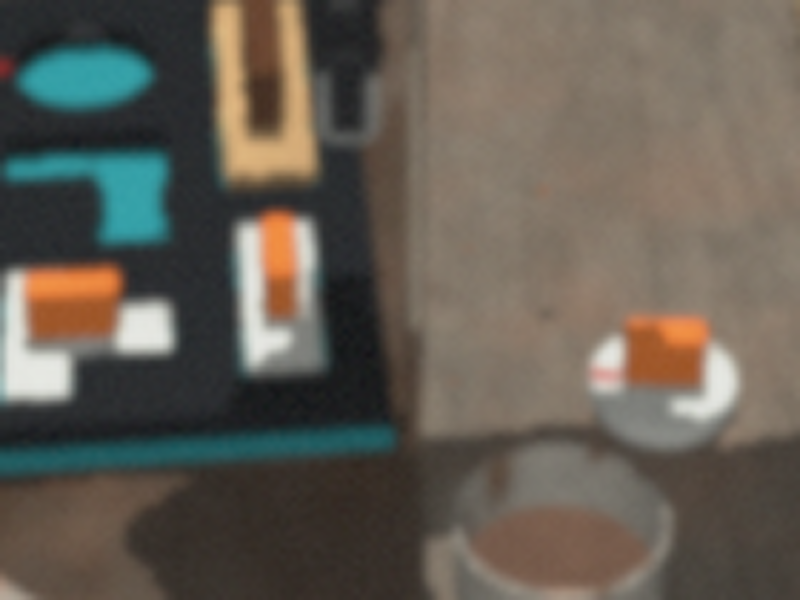

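View pics/top13.png

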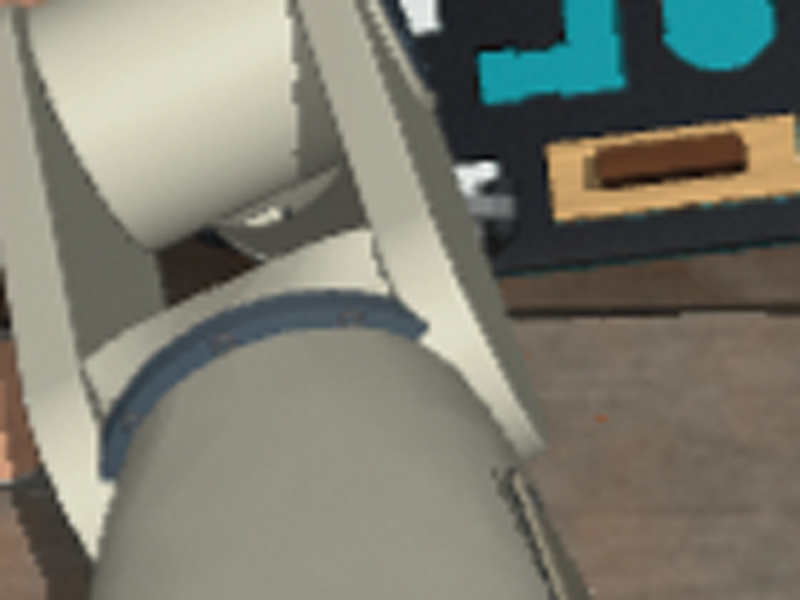

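Emit:
servo_tool:
  rows:
    - [[-3.5,1.4,0],-0.015,4]
    - [[-3.5,1.4,0],-0.015,4]
    - [[-3.5,1.4,0],0,4]
    - [[-0.8,0.4,-2],0,4]
    - [[0,0,-2],0,4]

```text
clock: 23.78
eef_pos: [408.4, 284.4, 79.1]
tcp_rot: [3.14, 0.001, 3.111]
contact_force: [-0.1, -0.2, 0.6]
opening: 0.473
```

Emit:
servo_tool:
  rows:
    - [[0,0,0],0,4]
    - [[0,0,0],0,4]
    - [[0,0,0],0,4]

```text
clock: 24.03
eef_pos: [410.7, 283.2, 79.0]
tcp_rot: [3.141, 0.001, 3.108]
contact_force: [0.1, -1.3, -0.1]
opening: 0.468
```

Emit:
servo_tool:
  rows:
    - [[-0.79,-0.22,-1.5],0,4]
    - [[0,0,-1.5],0,4]
    - [[0,0,-1],0,4]
    - [[0,0,-0.4],0,4]
    - [[0,0,0],0,4]

```text
clock: 24.45
eef_pos: [402.3, 280.6, 34.1]
tcp_rot: [-3.141, -0.0, 3.108]
contact_force: [-0.8, 0.2, -0.5]
opening: 0.471
```

```bash
python3 look.py 14 403 281 20 30
```

```text
[402.58948326 280.91276367  34.87036318] [3.14122985e+00 4.85149023e-04 3.10840275e+00] [ 0.3725821  -0.05310679  0.31211547] 0.4684521655347443
```

View pics/side14.png

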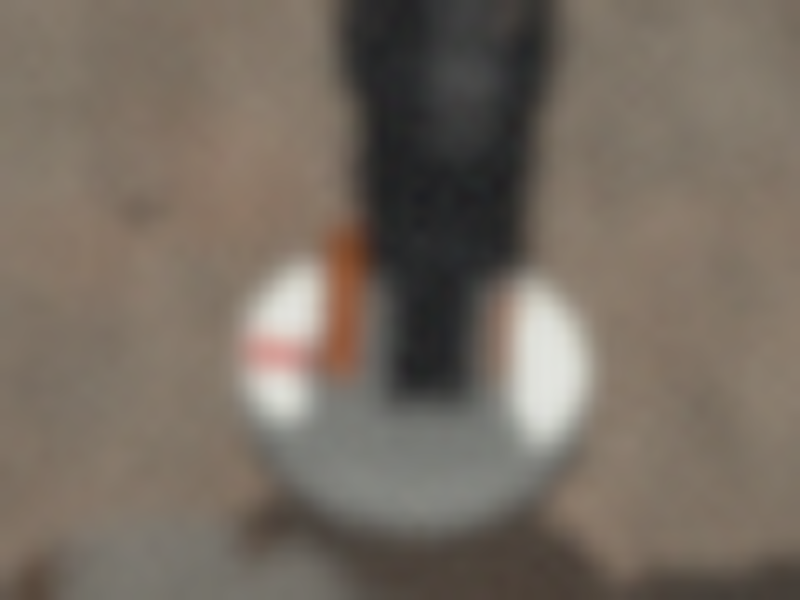

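Emit:
servo_tool:
  rows:
    - [[0,0,-0.4],0,3]
    - [[0,0,0],0,0.5]
    - [[0,0,0],0,0.5]
    - [[0,0,0],0,0.5]
    - [[0,0,0],0,0.5]

```text
clock: 24.97
eef_pos: [402.2, 280.9, 30.8]
tcp_rot: [3.141, 0.001, 3.109]
contact_force: [-0.4, 1.0, 4.0]
opening: 0.148
```

Emit:
servo_tool:
  rows:
    - [[0,0,0],0,0.5]
    - [[0,0,0],0,0.5]
    - [[0,0,0],0,0.5]

```text
clock: 25.22
eef_pos: [402.2, 280.9, 30.7]
tcp_rot: [3.141, 0.001, 3.109]
contact_force: [0.6, -0.6, 6.5]
opening: 0.147
```

Emit:
servo_tool:
  rows:
    - [[0,0,2.5],0,0.5]
    - [[0,0,3],0,0.5]
    - [[0,0,3],0,0.5]
    - [[2.6,-2,0],0.02,0.5]
    - [[2.6,-2,0],0.02,0.5]

```text
clock: 25.63
eef_pos: [454.8, 241.5, 117.4]
tcp_rot: [3.14, 0.003, -3.13]
contact_force: [0.8, -0.2, -0.4]
opening: 0.147
```

Emit:
servo_tool:
  rows:
    - [[2.6,-2,0],0.02,0.5]
    - [[2.6,-2,0],0.02,0.5]
    - [[2.6,-2,0],0.02,0.5]
    - [[2.6,-2,0],0.02,0.5]
    - [[2.6,-2,0],0.01,0.5]

```text
clock: 26.05
eef_pos: [584.7, 139.4, 115.1]
tcp_rot: [-3.142, -0.001, -3.043]
contact_force: [0.1, -0.1, -0.7]
opening: 0.144
```

Emit:
servo_tool:
  rows:
    - [[2.6,-2,0],0,0.5]
    - [[2.4,-2,0],0,0.5]
    - [[0,0,-1],0,0.5]
    - [[0,0,0],0,0.5]
    - [[0,0,0],0,0.5]

```text
clock: 26.47
eef_pos: [632.4, 100.6, 104.2]
tcp_rot: [3.142, -0.003, -3.045]
contact_force: [-0.3, 0.4, -1.4]
opening: 0.146
```

Emit:
servo_tool:
  rows:
    - [[0.65,-0.45,-2],0,0.5]
    - [[0,0,-1.5],0,0.5]
    - [[0,0,-1],0,0.5]
    - [[0,0,0],0,0.5]
    - [[0,0,0],0,0.5]

```text
clock: 26.88
eef_pos: [639.4, 96.9, 60.2]
tcp_rot: [3.142, -0.002, -3.043]
contact_force: [0.1, -0.2, 0.1]
opening: 0.148
```

```bash
python3 look.py 15 638 96 30 36
```

```text
[640.61636372  96.78653379  61.30711647] [ 3.14150372e+00  8.79526728e-04 -3.04376085e+00] [ 0.37444814 -0.05150125  0.1015513 ] 0.14797074301358967
```

View pics/side15.png

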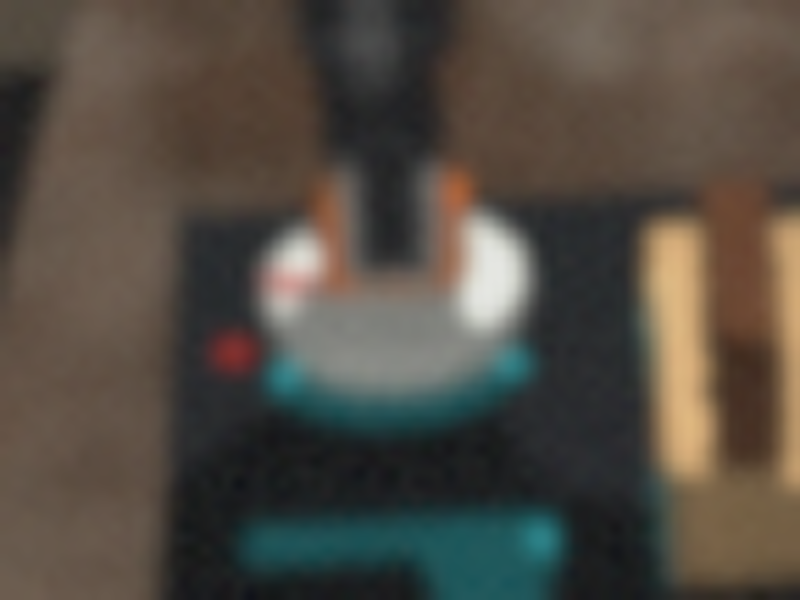

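Emit:
servo_tool:
  rows:
    - [[-0.08,-0.07,-0.4],0,0.5]
    - [[0,0,-0.3],0,0.5]
    - [[0,0,-0.2],0,0.5]
    - [[0,0,-0.2],0,0.5]
    - [[0,0,0],0,0.5]

```text
clock: 27.4
eef_pos: [639.4, 95.4, 49.0]
tcp_rot: [-3.142, -0.001, -3.044]
contact_force: [-0.4, -0.1, -1.9]
opening: 0.145
```

Emit:
servo_tool:
  rows:
    - [[0,0,-0.2],0,0.5]
    - [[0,0,-0.2],0,0.5]
    - [[0,0,0],0,0.5]

```text
clock: 27.65
eef_pos: [639.8, 95.3, 45.2]
tcp_rot: [-3.141, 0.0, -3.044]
contact_force: [1.0, -0.2, -1.6]
opening: 0.148
```

Emit:
servo_tool:
  rows:
    - [[0,0,-0.2],0,0.5]
    - [[0,0,-0.2],0,0.5]
    - [[0,0,-0.1],0,0.5]
    - [[0,0,0],0,0.5]

```text
clock: 27.98
eef_pos: [639.8, 95.4, 40.7]
tcp_rot: [-3.141, 0.0, -3.044]
contact_force: [-1.5, -2.7, 4.5]
opening: 0.144
```

Emit:
servo_tool:
  rows:
    - [[0,0,-0.1],0,0.5]
    - [[0,0,0],0,0.5]

```text
clock: 28.15
eef_pos: [639.8, 95.4, 40.7]
tcp_rot: [-3.141, 0.0, -3.044]
contact_force: [-5.2, -2.2, 15.3]
opening: 0.144
```

Disc is home (TCP at 40.7 mm, 15 N). Next: release, withdraw and check everything.

Emit:
servo_tool:
  rows:
    - [[0,0,0.1],0,0.5]
    - [[0,0,0],0,4]
    - [[0,0,0],0,4]
    - [[0,0,0],0,4]
    - [[0,0,0.3],0,4]

```text
clock: 28.57
eef_pos: [639.1, 95.5, 42.7]
tcp_rot: [3.142, -0.001, -3.044]
contact_force: [-0.8, 0.3, -0.4]
opening: 0.467
```

Emit:
servo_tool:
  rows:
    - [[0,0,3],0,4]
    - [[0,0,3.5],0,4]
    - [[0,0,4],0,4]
    - [[-3,-2.5,1],-0.1,4]
    - [[-3,-2.5,0],-0.1,4]

```text
clock: 28.98
eef_pos: [582.6, 46.1, 162.5]
tcp_rot: [3.14, 0.008, 3.036]
contact_force: [0.1, -1.1, -0.2]
opening: 0.468
```

Emit:
servo_tool:
  rows:
    - [[-3,-2.5,0],-0.1,4]
    - [[-3,-2.5,0],-0.1,4]
    - [[-3,-2.5,0],-0.1,4]
    - [[-3,-2.5,0],-0.1,4]
    - [[-3,-2.5,0],-0.1,4]

```text
clock: 29.4
eef_pos: [428.1, -80.2, 158.5]
tcp_rot: [3.141, 0.0, 2.534]
contact_force: [0.1, -1.3, 0.1]
opening: 0.469
```

Emit:
servo_tool:
  rows:
    - [[-2,-2.5,0],-0.1,4]
    - [[-2,-2.5,0],-0.1,4]
    - [[0,-3.5,0],-0.1,4]
    - [[0,-3.5,0],0,4]
    - [[0,0,0],0,4]

```text
clock: 29.82
eef_pos: [390.4, -204.3, 159.3]
tcp_rot: [3.141, 0.004, 2.236]
contact_force: [0.4, 0.1, -0.4]
opening: 0.468
```

```bash
python3 look.py 16 600 175 22 60; python3 - <<'E'
from meas import *
for n in('top','side'):
  d=grab(n,n+'17');np.savez('pics/%s17.npz'%n,**d);W=world(d);H=hsv(d).astype(int);h,s,v=[H[...,i] for i in range(3)]
  for nm,c,z in(('bar',(549.5,245.5),22),('tee',(627,267),22),('disc',(639.5,96),22)):
    o=(h>3)&(h<17)&(s>150)&(v>110)&(np.hypot(W[...,0]-c[0],W[...,1]-c[1])<40)
    w=(s<45)&(v>150)&(np.hypot(W[...,0]-c[0],W[...,1]-c[1])<45)
    if o.sum()>10 and w.sum()>10: print(n,nm,o.sum(),'grip top z90',np.percentile(W[o][:,2],85).round(1),'body z',np.median(W[w][:,2]).round(1),'xy',np.array([ray(d,*p,46)[:2] for p in np.argwhere(o)[:,::-1]]).mean(0).round(1))
  for nm,(x0,x1,y0,y1) in(('scrbody',(535,590,50,185)),):
    m=(h>8)&(h<26)&(s>60)&(v>150)&(W[...,0]>x0)&(W[...,0]<x1)&(W[...,1]>y0)&(W[...,1]<y1);print(n,nm,m.sum(),np.percentile(W[m][:,2],[20,50,80]).round(1))
  f_=(v<70)&(W[...,0]>520)&(W[...,0]<680)&(W[...,1]>40)&(W[...,1]<310);print(n,'foam z',np.median(W[f_][:,2]))
E
```

```text
[ 389.49859021 -200.53538675  158.54184792] [3.14134612e+00 1.53531582e-04 2.23598794e+00] [-0.73888054  0.125927    0.00708523] 0.4691937423546741
top bar 73 grip top z90 50.2 body z 24.2 xy [548.7 243.9]
top tee 73 grip top z90 49.6 body z 23.6 xy [626.1 266. ]
top disc 55 grip top z90 50.0 body z 23.9 xy [639.   95.2]
top scrbody 363 [28.1 30.5 32.8]
top foam z 23.31423625724119
side bar 60 grip top z90 45.1 body z 20.2 xy [549. 258.]
side tee 161 grip top z90 43.9 body z 19.7 xy [624.4 279. ]
side disc 101 grip top z90 44.3 body z 19.5 xy [638.2 110.3]
side scrbody 306 [24.9 26.5 27.9]
side foam z 19.609067847153256
```

View pics/top17.png

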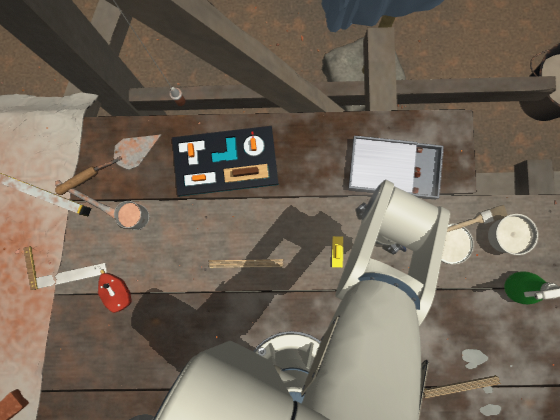

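View pics/top16.png

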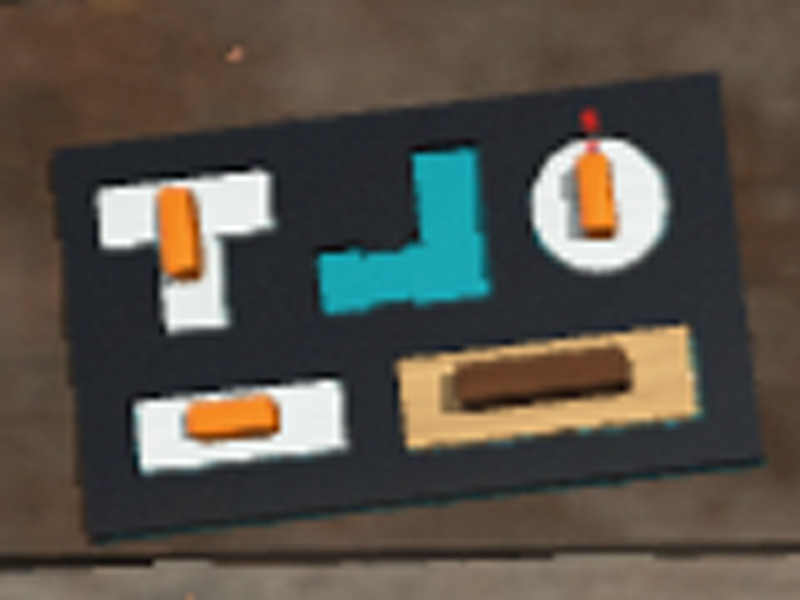

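View pics/side16.png

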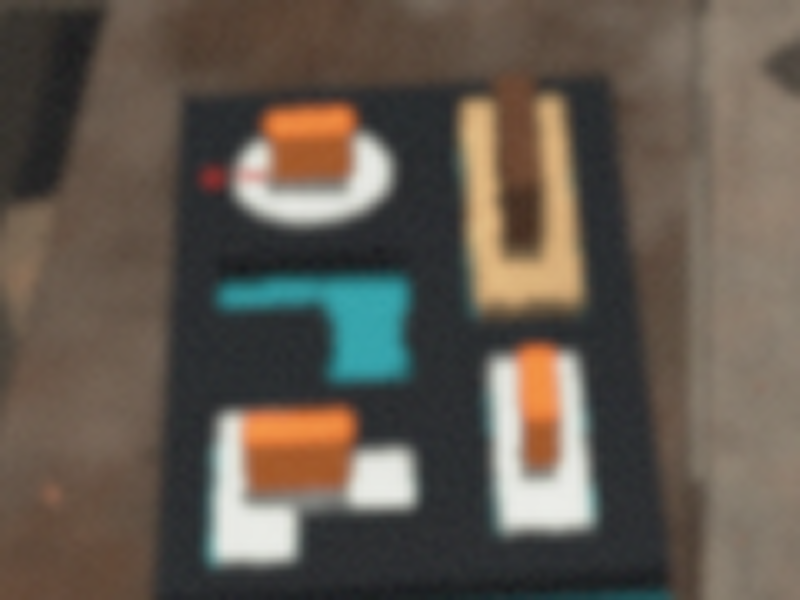

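```bash
python3 - <<'E'
from h import *
a=cv2.cvtColor(load('side0')['frame'],4);b=cv2.cvtColor(load('side17')['frame'],4)
cv2.imwrite('pics/cmp.png',np.hstack([cv2.resize(x[130:215,200:340],(400,243)) for x in(a,b)]))
t=cv2.cvtColor(load('top17')['frame'],4);cv2.imwrite('pics/tr.png',cv2.resize(t[120:210,335:455],(800,600)))
E
```

```text
(no output)
```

View pics/cmp.png

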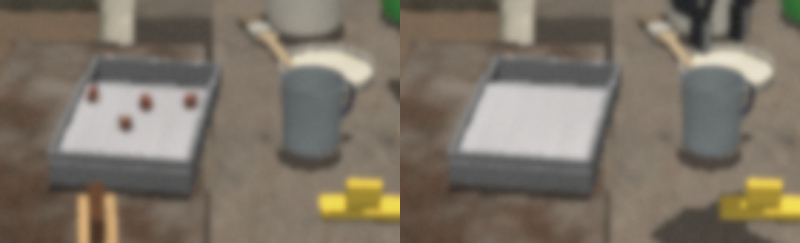

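View pics/tr.png

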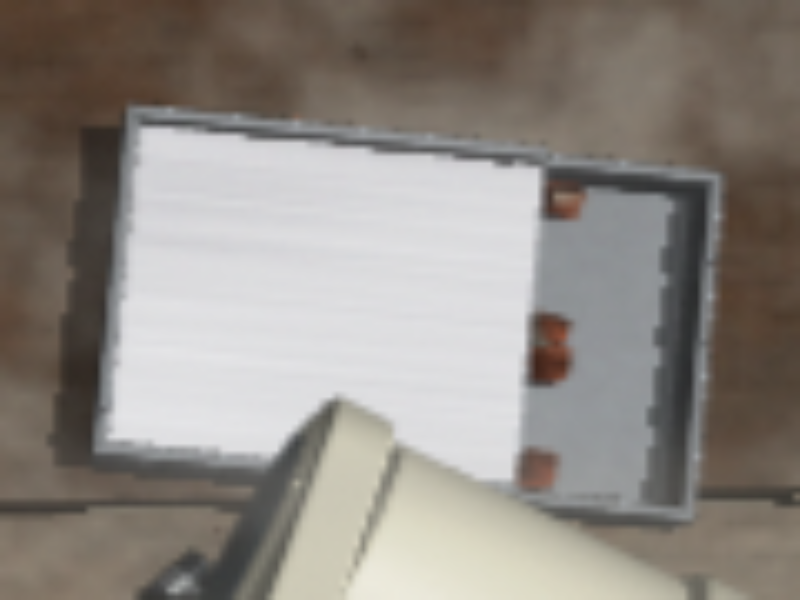

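```bash
python3 - <<'E'
from meas import *
d=load('top17');H=hsv(d).astype(int);h,s,v=[H[...,i] for i in range(3)];W=world(d)
m=((h<12)|(h>170))&(s>80)&(v<220)&(W[...,0]>480)&(W[...,0]<650)&(W[...,1]<-300)&(W[...,1]>-420)
for b in blobs(m,6): print(b.sum(),np.median(W[b],0).round(1))
print(r.sense()['clock'],r.sense()['qvel'].round(3)); r.sign_off()
E
```

```text
16 [ 619.6 -362.1   14.6]
40 [ 557.4 -354.    17.7]
13 [ 505.8 -348.7   16.9]
30.0167 [ 0.02   0.     0.004 -0.001 -0.001  0.   ]
the job is handed in; nothing more can be done
```

The job is done and handed in at about 30 s on the robot's clock.

- **Sweep:** I held the scraper block across the plate and pushed all 4 chips into the trough in one pass. The last pictures show the plate clear, with the chips in the trough at about 15–18 mm, well below the plate top.
- **Gauges and scraper:** I pressed the scraper, the straight bar, the T and the disc home in that order, at 14–25 N. That is above the 4–12 N stated as needed, but each stopped at its expected home height. The L gauge was not on the bench, and I left both yellow look-alikes alone.
- **Last checks:** The gauge tops are level with the foam and the scraper sits about 7 mm above it, both as expected. The disc's red dot faces the red mark. The mug and tin look unmoved, and the gripper touches nothing.
- **Disagreements:** The two cameras differ by about 3–4 mm in absolute height, so I judged flushness within each view. The force traces showed no clear click from the nibs, so I judged "home" by the height at which each piece stopped.

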